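# Set the tube feeder's gate with the gauge and fill its hopper

### The job

Set the tube feeder for these tubes: slide the aluminium gauge flat along the belt, blade first, under the gate and turn the black knob down until the gate just drags on the gauge, without clamping it, then draw the gauge out and lay it back flat on its grey mat. After that, fill the feeder: tip the blue bin of tubes into the hopper, put any tubes lying loose on the bench in as well, and stand the empty bin back on the bench, without disturbing the other things on the table.

Things in the scene. Friction and masses are not known exactly. Their poses are not given: they have to be found in the camera images.
- feeder: White tube feeder with a flat black belt along its y axis, fixed. Origin: on the bench right under the gate. Its +y half (to y = 198 mm) is the steel hopper, walls 6 mm thick, rims 145 mm above the bench. Its -y half (to y = -165 mm) is the open outfeed belt, with 16 mm high side guides at x = +-87 mm. A drive housing 105 mm high stands at x 106 to 156 mm, y 25 to 175 mm
- hopper_mid (a point): Middle of the hopper's floor, on the belt, 55 mm above the bench; axes as the feeder's. Inside: x +-84 mm, y +-94 mm, 90 mm deep
- gate_floor (a point): Belt surface right under the gate, 55 mm above the bench; axes as the feeder's. The gate's frame stands here: posts at x = +-100 mm and a crossbeam (x +-111 mm, y +-17 mm), its top 173 mm above the bench
- gate_lip (a point): Middle of the lower edge of the gate's white lip, a bar 156 mm wide, 14 mm thick (y +-7 mm). Its height above gate_floor is the gap, 25 to 32 mm at the start. The lip is sprung in the gate: once it rests on the gauge it stays there, and each further mm of screw travel presses it on the gauge with 5 N more (it can give 6 mm)
- lip: The gate's sprung lip itself; its origin is gate_lip
- knob_grip (a point): Grip of the black knob over the crossbeam, on its vertical axis, 207 mm above the bench: an upright bar 46 mm long (along this point's x), 14 mm wide, 32 mm high (185 to 217 mm above the bench), on a 48 mm disc. Clockwise seen from above lowers the gate, 14 mm a turn (2.23 mm per rad). It turns stiffly (0.06 N m) and stays where it is left
- gauge: Setting gauge, 280 g of aluminium: blade 50 mm wide, 20 thick (x -20 to 70 mm), narrow handle behind it (x -75 to -20 mm). Origin: underside; x towards the blade's free end, which goes under the gate first, from the outfeed end towards the feeder's +y, some 20 to 35 mm past the lip. Pulled along the belt it resists with about 2 N alone, about 6 N when the lip presses with 3 N, about 14 N with 8 N
- gauge_grip (a point): Middle of the gauge's handle, 27 mm above its underside, 50 mm from its origin towards -x. The handle is a block 16 mm thick (y), 55 mm long (x), 40 mm high
- mat: Flat grey mat 210 x 120 x 3 mm on the bench, fixed; origin in the middle of its underside. The gauge lies on it at the start and belongs there, its middle over the mat
- bin: Blue open-fronted bin, 150 mm long (x), 125 wide, floor 3 mm, sides 50 mm high, 220 g. Origin: middle of its underside. Its front, at -x, is open, with only a gentle ramp rising to 11 mm at x = -76 mm; tubes leave over it when the bin is tipped front-down by 70 degrees. Handle at the back, +x. It starts upright on the bench with 2 to 4 tubes lying across it
- bin_handle (a point): Middle of the bin's handle, at x = 86 mm, 78 mm above its underside. The handle is a flat tab 12 mm thick, 50 mm wide (y), 62 mm tall, raked back: its upper end leans towards the bin's +x by 0.44 rad from upright. Best gripped across its thickness with the fingers tilted along it
- tube1_c (a point): Sample tube lying on its side in the bin: clear round tube, 100 mm long, 18 mm in diameter, with a dark purple six-sided cap (18 mm across flats, the last 19 mm) that keeps it from rolling, 18 g. This point is its middle (9 mm above what it lies on); its y axis runs along the tube towards the cap. Absent (None) in some runs.
- tube2_c (a point): Sample tube lying on its side in the bin: clear round tube, 100 mm long, 18 mm in diameter, with a dark purple six-sided cap (18 mm across flats, the last 19 mm) that keeps it from rolling, 18 g. This point is its middle (9 mm above what it lies on); its y axis runs along the tube towards the cap. Absent (None) in some runs.
- tube3_c (a point): Sample tube lying on its side in the bin: clear round tube, 100 mm long, 18 mm in diameter, with a dark purple six-sided cap (18 mm across flats, the last 19 mm) that keeps it from rolling, 18 g. This point is its middle (9 mm above what it lies on); its y axis runs along the tube towards the cap. Absent (None) in some runs.
- tube4_c (a point): Sample tube lying on its side in the bin: clear round tube, 100 mm long, 18 mm in diameter, with a dark purple six-sided cap (18 mm across flats, the last 19 mm) that keeps it from rolling, 18 g. This point is its middle (9 mm above what it lies on); its y axis runs along the tube towards the cap. Absent (None) in some runs.
- tube5_c (a point): Sample tube lying on its side on the bench: clear round tube, 100 mm long, 18 mm in diameter, with a dark purple six-sided cap (18 mm across flats, the last 19 mm) that keeps it from rolling, 18 g. This point is its middle (9 mm above what it lies on); its y axis runs along the tube towards the cap. Absent (None) in some runs.
- tube6_c (a point): Sample tube lying on its side on the bench: clear round tube, 100 mm long, 18 mm in diameter, with a dark purple six-sided cap (18 mm across flats, the last 19 mm) that keeps it from rolling, 18 g. This point is its middle (9 mm above what it lies on); its y axis runs along the tube towards the cap. Absent (None) in some runs.
- tube7_c (a point): Sample tube lying on its side on the bench: clear round tube, 100 mm long, 18 mm in diameter, with a dark purple six-sided cap (18 mm across flats, the last 19 mm) that keeps it from rolling, 18 g. This point is its middle (9 mm above what it lies on); its y axis runs along the tube towards the cap. Absent (None) in some runs.
- tube_rack: Grey rack of capped tubes, 76 x 164 x 106 mm; not to be disturbed
- glove_box: Glove box 120 x 230 x 75 mm; not to be disturbed
- dish: Steel dish, 120 mm across, 45 mm high; not to be disturbed
- sanitiser: Clear pump bottle, 62 mm across, 171 mm high; not to be disturbed
- label_roll: Roll of paper labels, 80 mm across, 45 mm high; not to be disturbed
- swab_jar: Glass swab jar with a steel lid, 84 mm across, 97 mm high; not to be disturbed
Things that resemble listed ones, but are neither listed nor needed, are in the scene too. Leave any green or red look-alike of the part that bears tube5_c alone.

How it is judged:
On the way, in this order (a step that is already met when the one before it is completed fails the run):
1. the gauge lies flat on the belt under the gate and the gate just drags on it (lip pressing with 0.3 to 11 N) (contact force between lip and gauge between 0.3 and 11 N and z of gauge in the frame of gate_floor between -0.002 and 0.002 m and angle between gauge's own z axis and vertical below 0.04 rad and z of gate_lip in the frame of gate_floor below 0.0212 m), for 0.3 s.
2. the gauge is drawn out and clear of the feeder, and the gap still as set (horizontal distance between gauge and gate_floor above 0.15 m and z of gate_lip in the frame of gate_floor between 0.0178 and 0.0202 m), for 0.2 s.
3. the bin is tipped over the hopper (angle between bin's own z axis and vertical above 0.7 rad and horizontal distance between bin and hopper_mid below 0.16 m), for 0.2 s.
At the end, for the whole second after the job is handed in: The free gap under the gate is 17.8 to 20.2 mm (the gauge's 20 mm, less the drag), the gauge lies flat on its mat with its middle on it, every tube present has its middle inside the hopper below the rim, and the bin stands upright on the bench at rest (z of gate_lip in the frame of gate_floor between 0.0178 and 0.0202 m and x of gauge in the frame of mat between -0.105 and 0.105 m and y of gauge in the frame of mat between -0.06 and 0.06 m and angle between each of gauge, bin's own z axis and vertical below 0.1 rad and height (world z) of gauge below 0.008 m and x of tube1_c in the frame of hopper_mid between -0.088 and 0.088 m and y of tube1_c in the frame of hopper_mid between -0.1 and 0.098 m and z of tube1_c in the frame of hopper_mid between 0 and 0.085 m and x of tube2_c in the frame of hopper_mid between -0.088 and 0.088 m and y of tube2_c in the frame of hopper_mid between -0.1 and 0.098 m and z of tube2_c in the frame of hopper_mid between 0 and 0.085 m and x of tube3_c in the frame of hopper_mid between -0.088 and 0.088 m and y of tube3_c in the frame of hopper_mid between -0.1 and 0.098 m and z of tube3_c in the frame of hopper_mid between 0 and 0.085 m and x of tube4_c in the frame of hopper_mid between -0.088 and 0.088 m and y of tube4_c in the frame of hopper_mid between -0.1 and 0.098 m and z of tube4_c in the frame of hopper_mid between 0 and 0.085 m and x of tube5_c in the frame of hopper_mid between -0.088 and 0.088 m and y of tube5_c in the frame of hopper_mid between -0.1 and 0.098 m and z of tube5_c in the frame of hopper_mid between 0 and 0.085 m and x of tube6_c in the frame of hopper_mid between -0.088 and 0.088 m and y of tube6_c in the frame of hopper_mid between -0.1 and 0.098 m and z of tube6_c in the frame of hopper_mid between 0 and 0.085 m and x of tube7_c in the frame of hopper_mid between -0.088 and 0.088 m and y of tube7_c in the frame of hopper_mid between -0.1 and 0.098 m and z of tube7_c in the frame of hopper_mid between 0 and 0.085 m and height (world z) of bin below 0.006 m and linear speed of each of bin, gauge below 0.02 m/s); the robot touches nothing.
It fails at once if the gauge is clamped hard (more than 28 N) (contact force between lip and gauge above 28 N).
It fails at once if one of the other things on the table is moved by more than 30 mm (distance of any of tube_rack, glove_box, dish, sanitiser, label_roll, swab_jar from where it was at the start of the episode above 0.03 m).
Of tube1, tube2, tube3, tube4 only 2 to 4 are there at a start; the rules pass over those that are not, and their reading is None.
Of tube5, tube6, tube7 only 1 to 3 are there at a start; the rules pass over those that are not, and their reading is None.
At some moment in a run one of gauge, tube5, tube6, tube7 may be knocked a few centimetres aside while the robot is not near it.
It also fails if it takes over 210 s, if anything falls off the work surface, if the arm or the gripper's body presses on something with over 40 N, if the wrist force passes 120 N, or if a joint passes its speed limit or range.

### The arm

A 7-joint arm with a two-finger parallel gripper is mounted at the origin on the work surface. World frame = base frame: x ahead of the robot, y to its left, z up, the work surface at z = 0. Lengths are in m, angles in rad, forces in N, time in s.
With the tool pointing down it reaches from about 0.4 to 0.85 m from the base axis. Payload 10.4 kg.
Tool frame: the origin (TCP) lies where the fingers leave the gripper's body, on its centre line; the fingertips stand 73 mm ahead of it and the grasp point (between the pads) lies 54 mm ahead of it; z points along the fingers, y is the line along which they close (so a half turn about z gives the same grasp; the last joint's range is limited). The gripper opens to 85 mm and grips with 20 to 120 N. Pads are 22 mm wide; open, the fingers measure 114 mm over their backs; the gripper's body (76 mm by 85 mm) begins 54 mm behind the grasp point. The pads swing forward as they close: fully open they stand 13 mm farther back than shut.
Start: joints at [1.133, 0.332, -0.065, 1.46, 0.022, 1.35, -0.088], TCP at [0.252, -0.572, 0.304] pointing down, gripper open.
Joint ranges: [-2.6, 2.6], [-0.5, 2.12], [-1.47, 1.34], [0.16, 2.42], [-1.27, 4.41], [0.06, 2.06], [-2.6, 2.6]. Speed limits (rad/s): [2.22, 2.22, 2.79, 2.79, 3.14, 3.14, 3.14].

### API

Orientations are given as a unit quaternion [x, y, z, w].
In Python, from workcell import manip, camera gives the robot as it stands. The module is installed in compiled form; this text tells all that it offers.
- The arm moves only by the shell command python3 -m creep 'ROWS' [OPENING] [FORCE]. ROWS is JSON, a list of rows, each a list of 2 entries, a list of its own where there are three numbers: the shift along the tool's x, y, z in mm, then the turn about the tool's z in rad. In form: [[[tx, ty, tz], twist], ...]. A call has 1 to 5 rows; each row is the pose to reach, as a shift and turn from the pose commanded when the call began, along the tool's axes at that moment; what a row does not reach only later rows make up. A row lasts 1/12 s, in which the tool goes at most 41.7 mm and 7.16 degrees, less where a joint would pass 70% of its speed; a pose out of reach is approached as far as the arm can. A call with a gripper value outside its range is refused whole. OPENING is the opening, from 0 (shut) to 1 (fully open), set as the call begins (- or left out, the last holds). The fingers move at their own pace and stop on an object; FORCE is the grip in N (left out, the last holds). Time passes only in rows, so rows that repeat a pose let the fingers close. It gives the time, the measured TCP pose, the force, the opening and the grip force at its end, in the units of the state.
- manip.get_obs(): the state, without advancing time (a new reading comes with each control period).
- camera(name): name is "side" or "top" or "wrist"; returns a dict with "pixels" (400x640x3 uint8, red, green, blue), "z_map" (400x640 float32, m along the optical axis (not along the pixel's ray), 0 where there is no reading), "fx", "fy", "cx", "cy" (pixels), "extrinsics" (4x4, takes a point from world to camera coordinates). Camera axes: x right, y down, z forward; pixel columns grow to the right and rows downward; lengths in m; the calibration is good to about 2 mm. A picture is of the moment at which its call begins.
- manip.hand_in(): hands the job in; it is judged then, once.
The state is a dict: "clock": time; "joint_pos": joint angles; "joint_velocities": joint speeds; "tau": joint torques, N m; "position": TCP position; "ee_rot": TCP orientation; "ft_force": force on the tool from outside, world axes, zero at the start; "torque": the same for the moment, N m; "grip_width": opening from 0.0 (shut) to 1.0 (fully open); "grasp_force": force on a finger pad.
Only numpy, scipy, OpenCV 4.12 (cv2) and the standard library are available. Lean on these libraries where they do the work, as an engineer would, in place of code of your own. Each camera call takes 0.05 s, during which the arm holds its last target. There are 200 camera calls.

## Working session

There is one attempt and no reset: what is moved stays moved. The work goes in short steps, Python scripts to look and compute and a shell command to move; the robot and the scene stay as the last step left them, time stands still between calls to the robot, and variables do not carry over. Pictures are saved under pics/ and viewed, at most 14 in all, crops included, and the job is handed in when it is done.

```bash
mkdir -p pics && cat > h.py <<'E'
import numpy as np, cv2
from workcell import manip, camera
def snap(name, tag):
    c=camera(name); np.savez(f'pics/{tag}.npz',**c)
    cv2.imwrite(f'pics/{tag}.png',c['pixels'][:,:,::-1]); return c
def load(tag): return dict(np.load(f'pics/{tag}.npz'))
def pt(c,u,v,z=None):
    """world point of pixel; z=None depth map (3x3 median), else intersect with world height z"""
    u_,v_=int(round(u)),int(round(v))
    E=np.array(c['extrinsics']); R,t=E[:3,:3],E[:3,3]
    r=np.array([(u-c['cx'])/c['fx'],(v-c['cy'])/c['fy'],1.])
    if z is None:
        p=c['z_map'][v_-1:v_+2,u_-1:u_+2]; p=p[p>0]; d=np.median(p) if p.size else np.nan
        return R.T@(r*d-t)
    o=-R.T@t; w=R.T@r
    return o+w*(z-o[2])/w[2]
def proj(c,P):
    E=np.array(c['extrinsics']); q=E[:3,:3]@np.array(P)+E[:3,3]
    return np.array([c['fx']*q[0]/q[2]+c['cx'],c['fy']*q[1]/q[2]+c['cy']])
def crop(tag,x0,y0,x1,y1,k,out):
    im=cv2.imread(f'pics/{tag}.png')[y0:y1,x0:x1]
    cv2.imwrite(f'pics/{out}.png',cv2.resize(im,None,fx=k,fy=k,interpolation=cv2.INTER_CUBIC))
E
python3 - <<'E'
from h import *
for n in ['top','side','wrist']:
    c=snap(n,n+'0'); E=np.array(c['extrinsics']); print(n,c['fx'],c['cx'],c['cy'],'cam at',(-E[:3,:3].T@E[:3,3]).round(3),E[:3,:3].round(2).tolist())
a=cv2.imread('pics/side0.png');b=cv2.imread('pics/wrist0.png')
cv2.imwrite('pics/sw0.png',cv2.resize(np.hstack([a,b]),None,fx=.62,fy=.62))
o=manip.get_obs(); print({k:np.round(v,3) for k,v in o.items()})
E
```

```text
top 520.9509633334021 314.7209873532855 201.52937957303266 cam at [ 0.305 -0.005  1.555] [[-0.03, -1.0, 0.01], [-0.99, 0.03, -0.14], [0.14, -0.02, -0.99]]
side 368.0599053860003 323.68551093831917 201.0560500623219 cam at [-0.087  0.555  0.747] [[-0.69, -0.73, 0.02], [-0.44, 0.4, -0.81], [0.58, -0.56, -0.59]]
wrist 281.67459078893694 316.16448192526036 201.61032224942844 cam at [ 0.321 -0.542  0.373] [[0.4, -0.92, -0.0], [-0.88, -0.38, 0.29], [-0.27, -0.12, -0.96]]
{'clock': np.float64(0.15), 'joint_pos': array([ 1.133,  0.333, -0.065,  1.461,  0.022,  1.35 , -0.088]), 'joint_velocities': array([-0.001, -0.002,  0.001, -0.002, -0.   ,  0.002,  0.001]), 'tau': array([ 0.0000e+00, -6.2583e+01,  4.9000e-02, -3.9186e+01,  1.6000e-02,
        7.0000e-03, -0.0000e+00]), 'position': array([ 0.252, -0.572,  0.303]), 'ee_rot': array([ 0.979,  0.206, -0.   , -0.   ]), 'ft_force': array([-0.041, -0.384, -0.246]), 'torque': array([ 0.029, -0.033,  0.063]), 'grasp_force': np.float64(0.0), 'grip_width': np.float64(1.002)}
```

View pics/top0.png

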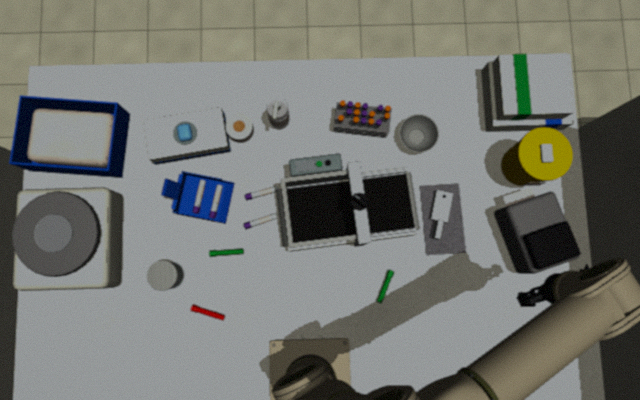

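View pics/sw0.png

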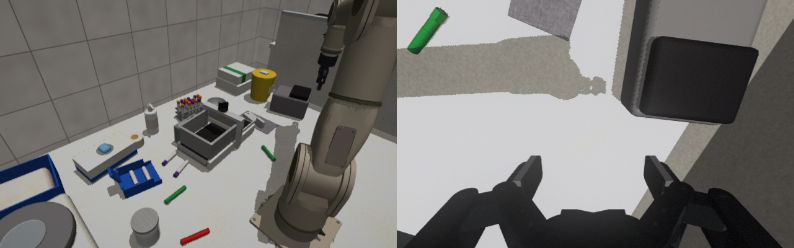

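```bash
python3 - <<'E'
from h import *
crop('top0',150,140,310,260,5,'c1')
crop('top0',270,140,480,280,3.8,'c2')
E
```

```text
(no output)
```

View pics/c1.png

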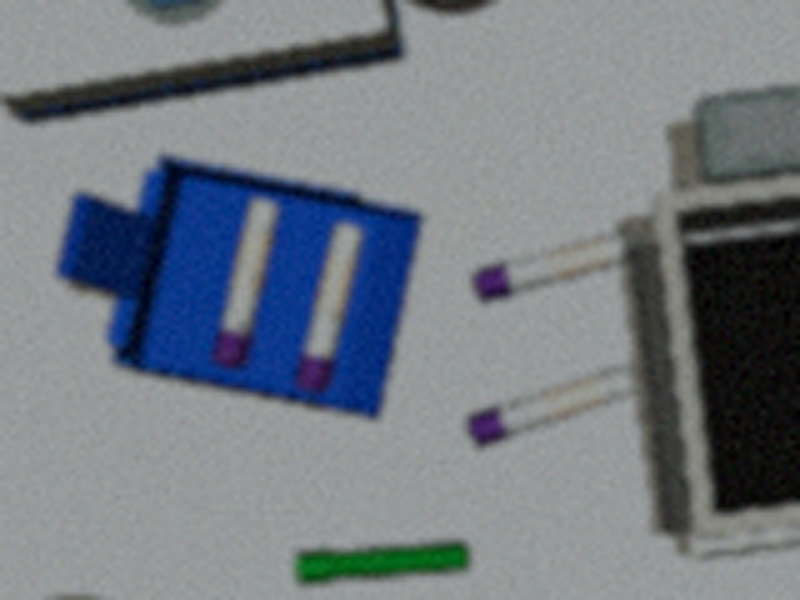

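View pics/c2.png

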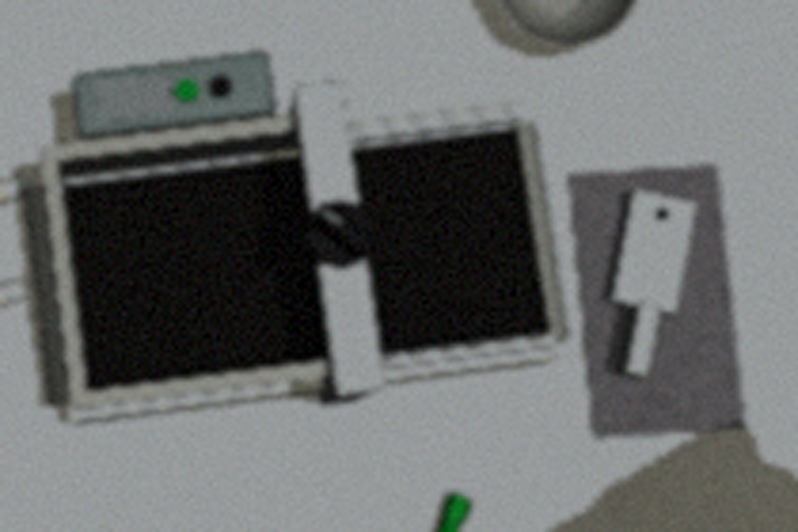

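```bash
python3 - <<'E'
from h import *
c=load('top0')
def P(off,k,u,v,z): return pt(c,off[0]+(u+.5)/k-.5,off[1]+(v+.5)/k-.5,z)
o1,o2=(150,140),(270,140)
def show(n,o,k,L,z):
    q=np.array([P(o,k,*p,z) for p in L]); d=[P(o,k,*p,None)[2] for p in L]
    print(n,q[:,:2].round(4).tolist(),'mean',q.mean(0).round(4)[:2],'depth z',np.round(d,3)); return q
show('blade',o2,3.8,[(635,188),(695,203),(675,312),(613,300)],.023)
show('handle',o2,3.8,[(650,305),(632,375)],.043)
show('mat',o2,3.8,[(568,176),(718,165),(743,428),(594,437)],.003)
show('beam',o2,3.8,[(295,88),(345,82),(385,390),(333,395)],.173)
show('knob',o2,3.8,[(340,233)],.2)
show('rimL',o2,3.8,[(45,155),(68,415)],.145)
show('bin back',o1,5,[(165,158),(118,360)],.05)
show('bin front',o1,5,[(420,213),(380,415)],.011)
show('tab',o1,5,[(75,195),(60,272)],.106)
for n,L in [('t5',[(475,285),(492,281),(620,248)]),('t6',[(470,430),(488,427),(630,383)])]: show(n,o1,5,L,.009)
show('binT',o1,5,[(265,200),(230,350),(348,225),(312,373)],.012)
for n,u,v,z in [('dish',418,133,.045),('label',240,127,.045),('jar',164,275,.097),('gloveR',229,152,.075),('rackL',333,130,.05),('rackR',388,135,.05),('green1',226,252,.009),('green2',385,286,.009),('rB',540,235,.1),('san',277,113,.17)]: print(n,pt(c,u,v,z).round(3),pt(c,u,v).round(3))
E
```

```text
blade [[0.5417, -0.3942], [0.5284, -0.4407], [0.443, -0.4194], [0.4538, -0.3716]] mean [ 0.4917 -0.4065] depth z [0.005 0.003 0.004 0.014]
handle [[0.4472, -0.3951], [0.3938, -0.3779]] mean [ 0.4205 -0.3865] depth z [0.037 0.039]
mat [[0.5559, -0.3463], [0.5615, -0.4668], [0.3522, -0.4724], [0.3486, -0.355]] mean [ 0.4545 -0.4101] depth z [ 0.     0.001 -0.     0.001]
beam [[0.5973, -0.1176], [0.6007, -0.1535], [0.3807, -0.1724], [0.3783, -0.1359]] mean [ 0.4892 -0.1448] depth z [-0.    -0.    -0.     0.095]
knob [[0.4885, -0.1427]] mean [ 0.4885 -0.1427] depth z [0.216]
rimL [[0.5587, 0.0627], [0.371, 0.0503]] mean [0.4649 0.0565] depth z [0.142 0.053]
bin back [[0.6112, 0.3562], [0.4926, 0.3828]] mean [0.5519 0.3695] depth z [0.047 0.041]
bin front [[0.5813, 0.2128], [0.4602, 0.2375]] mean [0.5208 0.2252] depth z [-0.001 -0.   ]
tab [[0.5799, 0.3932], [0.5363, 0.4012]] mean [0.5581 0.3972] depth z [0.105 0.104]
t5 [[0.537, 0.1806], [0.5392, 0.1704], [0.5571, 0.0934]] mean [0.5444 0.1481] depth z [0.011 0.017 0.016]
t6 [[0.45, 0.1845], [0.4515, 0.1738], [0.4754, 0.089]] mean [0.4589 0.1491] depth z [0.016 0.018 0.011]
binT [[0.5916, 0.3054], [0.5015, 0.3262], [0.575, 0.2558], [0.4864, 0.2776]] mean [0.5386 0.2913] depth z [0.014 0.019 0.017 0.023]
dish [ 0.709 -0.343  0.045] [ 0.72  -0.352  0.005]
label [0.742 0.188 0.045] [0.742 0.188 0.042]
jar [0.311 0.395 0.097] [0.311 0.395 0.097]
gloveR [0.659 0.216 0.075] [0.677 0.228 0.   ]
rackL [ 0.724 -0.089  0.05 ] [ 0.737 -0.092  0.004]
rackR [ 0.704 -0.252  0.05 ] [ 0.717 -0.26   0.003]
green1 [0.373 0.237 0.009] [0.373 0.236 0.018]
green2 [ 0.26  -0.228  0.009] [ 0.261 -0.227  0.017]
rB [ 0.391 -0.657  0.1  ] [ 0.389 -0.637  0.146]
san [0.742 0.07  0.17 ] [0.755 0.072 0.132]
```

```bash
cat >> h.py <<'E'
def go(x,y,z,yaw,gp=.054):
    """shift in tool axes (mm) and twist to bring the grasp point to x,y,z with tool-x yaw"""
    from scipy.spatial.transform import Rotation as Ro
    o=manip.get_obs(); R=Ro.from_quat(o['ee_rot']).as_matrix()
    d=R.T@(np.array([x,y,z+gp])-o['position'])*1e3
    y0=np.arctan2(R[1,0],R[0,0]); tw=-(yaw-y0); tw=(tw+np.pi)%(2*np.pi)-np.pi
    print('shift',d.round(1),'twist',round(tw,3),'yaw now',round(y0,3),'tilt',np.degrees(np.arccos(-R[2,2])).round(2),
      'rows',int(max(np.ceil(np.linalg.norm(d)/41.7),np.ceil(abs(tw)/.125))),'j7',round(o['joint_pos'][6],2),'t',o['clock'],'ft',np.round(o['ft_force'],1))
E
python3 -c "
from h import *
go(.415,-.385,.19,-.26)"
```

```text
shift [ 224.7 -105.1   59.4] twist 0.675 yaw now 0.415 tilt 0.06 rows 7 j7 -0.09 t 0.15 ft [-0.  -0.4 -0.2]
```

```bash
python3 -m creep '[[[36,-17,9],0.12],[[72,-34,18],0.24],[[108,-51,28],0.36],[[144,-68,37],0.48],[[180,-84,47],0.6]]' 1; python3 -c "
from h import *
go(.415,-.385,.19,-.26)"
```

```text
clock: 0.57
position: [0.3805, -0.4245, 0.2577]
ee_rot: [0.996, -0.089, 0.0, -0.0]
ft_force: [1.2, -0.9, -0.2]
grip_width: 1.001
grasp_force: 0.0
shift [ 26.9 -45.   13.7] twist 0.081 yaw now -0.179 tilt 0.0 rows 2 j7 -1.01 t 0.5667 ft [ 1.2 -0.9 -0.2]
```

```bash
python3 -m creep '[[[13,-22,7],0.04],[[27,-45,14],0.08],[[27,-45,14],0.08],[[27,-45,14],0.08]]' && python3 - <<'E'
from h import *
snap('wrist','w1'); go(.415,-.385,.19,-.26)
E
```

```text
clock: 0.9
position: [0.415, -0.385, 0.2436]
ee_rot: [0.992, -0.125, -0.0, -0.0]
ft_force: [0.1, -0.8, -0.3]
grip_width: 0.995
grasp_force: 0.0
shift [ 0.6 -1.6 -0.1] twist 0.008 yaw now -0.252 tilt 0.03 rows 1 j7 -1.18 t 0.95 ft [-0.4 -0.6  0.3]
```

View pics/w1.png

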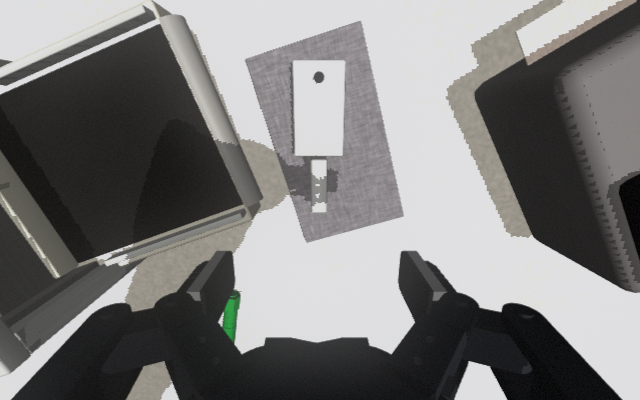

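```bash
python3 - <<'E'
from h import *
c=load('w1')
for n,u,v,z in [('blade end',319.5,60,.023),('blade back',318.5,155,.023),('hand front',319,163,.043),('hand end',319.5,212,.043),('bladeL',294,110,.023),('bladeR',344.5,110,.023)]:
    print(n,pt(c,u,v,z).round(4),'depth',pt(c,u,v).round(4))
a,b=pt(c,319.5,60,.023),pt(c,318.5,155,.023); a2,b2=pt(c,319,163,.043),pt(c,319.5,212,.043)
for p,q in [(b,a),(b2,a2)]: d=p-q; print(np.arctan2(-d[1],-d[0]),np.linalg.norm(d))
E
```

```text
blade end [ 0.5351 -0.419   0.023 ] depth [ 0.5352 -0.419   0.0223]
blade back [ 0.4496 -0.3963  0.023 ] depth [ 0.4496 -0.3963  0.023 ]
hand front [ 0.4447 -0.3955  0.043 ] depth [ 0.4446 -0.3954  0.0426]
hand end [ 0.3961 -0.3837  0.043 ] depth [ 0.3958 -0.3836  0.0421]
bladeL [ 0.4982 -0.3839  0.023 ] depth [ 0.4982 -0.3838  0.0222]
bladeR [ 0.4859 -0.4319  0.023 ] depth [ 0.4859 -0.4319  0.0227]
-0.25907456604974044 0.0884196801200248
-0.23781469238391362 0.04998357757745439
```

```bash
python3 -c "
from h import *
go(.4125,-.3878,.032,-.253)"
```

```text
shift [ -1.    1.7 157.9] twist 0.001 yaw now -0.252 tilt 0.03 rows 4 j7 -1.18 t 0.95 ft [-0.4 -0.6  0.3]
```

```bash
python3 -m creep '[[[-1,2,40],0],[[-1,2,80],0],[[-1,2,120],0],[[-1,2,150],0],[[-1,2,158],0]]' && python3 -m creep '[[[0,0,0],0],[[0,0,0],0],[[0,0,0],0],[[0,0,0],0],[[0,0,0],0]]' 0 40 && python3 -m creep '[[[0,0,-20],0],[[0,0,-45],0],[[0,0,-80],0],[[0,0,-110],0],[[0,0,-110],0]]' && python3 - <<'E'
from h import *
snap('wrist','w2'); go(.4125,-.3878,.032,-.253)
E
```

```text
clock: 1.37
position: [0.4093, -0.3883, 0.0817]
ee_rot: [0.992, -0.127, -0.003, -0.001]
ft_force: [-5.4, -6.2, 9.8]
grip_width: 1.001
grasp_force: 0.1
clock: 1.78
position: [0.4132, -0.3888, 0.0878]
ee_rot: [0.992, -0.126, 0.001, 0.001]
ft_force: [-0.0, 0.0, -0.5]
grip_width: 0.301
grasp_force: 0.0
clock: 2.2
position: [0.4146, -0.3899, 0.2032]
ee_rot: [0.992, -0.126, 0.004, 0.003]
ft_force: [1.2, -1.2, -3.0]
grip_width: 0.171
grasp_force: 43.2
shift [ -2.3  -1.4 114. ] twist -0.0 yaw now -0.253 tilt 0.39 rows 3 j7 -1.18 t 2.25 ft [ 0.3  0.1 -4.8]
```

```bash
python3 - <<'E'
from h import *
crop('w2',160,0,480,260,2,'w2c'); o=manip.get_obs(); print(o['ft_force'],o['grasp_force'],o['grip_width'])
E
```

```text
[ 0.28915563  0.10785522 -4.80859861] 43.096051812171936 0.17856231984973722
```

View pics/w2c.png

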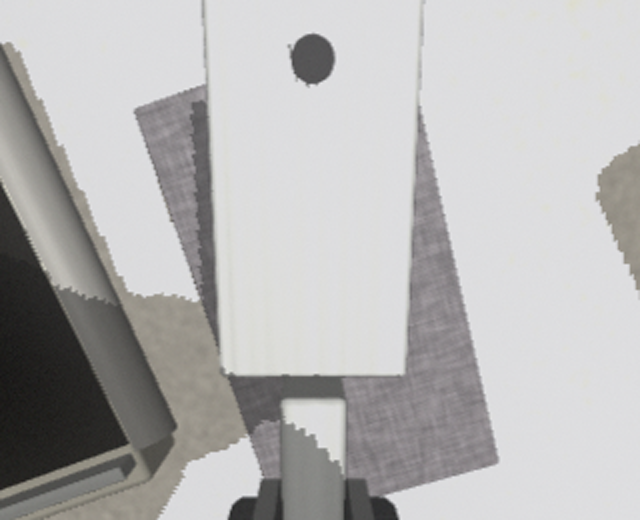

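```bash
python3 - <<'E'
from h import *
c=load('w2'); o=manip.get_obs()
A=np.array([pt(c,u,v) for v in range(20,180,8) for u in range(280,350,6) if not (abs(u-316)<14 and abs(v-30)<16)])
X=np.c_[A[:,:2]-A[:,:2].mean(0),np.ones(len(A))]; s=np.linalg.lstsq(X,A[:,2],rcond=None)[0]
print('slopes',s[:2],'z',s[2],'back edge',pt(c,316.8,186.5),'tcp',o['position'])
t=np.array([.968,-.25]); print('pitch along gauge',s[:2]@t,'roll',s[:2]@np.array([.25,.968]))
E
```

```text
slopes [-0.00074817 -0.00513308] z 0.12792260217776757 back edge [ 0.45295065 -0.4008232   0.12800116] tcp [ 0.41380319 -0.38922458  0.20006415]
pitch along gauge 0.000559039196901442 roll -0.005155865228324516
```

```bash
python3 - <<'E'
from h import *
c=load('w1')
for v in (60,100,140,180):
    zs=[(u,pt(c,u,v)) for u in range(120,275,1)]
    # last pixel above 35 mm = feeder end
    k=[(u,p) for u,p in zs if p[2]>.035][-1]; print(v,k[0],k[1].round(4))
c=load('top0'); # crossbeam edges from depth > .15
P=[]
for v in range(165,245):
    us=[u for u in range(330,385) if pt(c,u,v)[2]>.155 ]
    if len(us)>5: P.append([pt(c,us[0]-.0,v,.173),pt(c,us[-1],v,.173)])
P=np.array(P)[:,:,:2]; m=P.mean(1); print(len(P),m[0],m[-1]); 
k=np.abs(m[:,0]-.489)>.04; q=np.polyfit(m[k][:,0],m[k][:,1],1); print('slope',q[0],'y at .489',np.polyval(q,.489))
E
```

```text
60 203 [ 0.5579 -0.3186  0.0395]
100 220 [ 0.5227 -0.3221  0.0411]
140 238 [ 0.4847 -0.3258  0.0393]
180 255 [ 0.4435 -0.3296  0.0399]
79 [ 0.59075211 -0.13294211] [ 0.37945822 -0.14719327]
slope 0.09806272947384669 y at .489 -0.14322898694783978
```

```bash
python3 -m creep '[[[20,-12,0],-0.12],[[40,-24,0],-0.24],[[60,-36,0],-0.36],[[75,-46,0],-0.48],[[85,-53,0],-0.6]]' && python3 -m creep '[[[0,0,0],-0.12],[[0,0,0],-0.24],[[0,0,0],-0.36],[[0,0,0],-0.48],[[0,0,0],-0.6]]' && python3 -m creep '[[[0,0,0],-0.12],[[0,0,0],-0.24],[[0,0,0],-0.36],[[0,0,0],-0.48],[[0,0,0],-0.6]]'  && python3 -m creep '[[[0,0,0],-0.12],[[0,0,0],-0.12],[[0,0,0],-0.12]]' && python3 - <<'E'
from h import *
go(.5098,-.359,.149-.054,1.668)
E
```

```text
clock: 2.67
position: [0.5095, -0.3565, 0.1948]
ee_rot: [0.984, 0.176, -0.0, -0.001]
ft_force: [-0.3, -0.4, -2.7]
grip_width: 0.179
grasp_force: 43.1
clock: 3.08
position: [0.5075, -0.3579, 0.1948]
ee_rot: [0.889, 0.459, -0.001, -0.001]
ft_force: [-0.9, -0.1, -3.9]
grip_width: 0.175
grasp_force: 43.1
clock: 3.5
position: [0.5076, -0.3579, 0.1948]
ee_rot: [0.713, 0.701, -0.0, -0.001]
ft_force: [0.2, -0.6, -2.6]
grip_width: 0.173
grasp_force: 43.1
clock: 3.75
position: [0.5076, -0.3581, 0.1952]
ee_rot: [0.674, 0.739, -0.0, -0.001]
ft_force: [0.5, -0.1, -3.2]
grip_width: 0.171
grasp_force: 43.1
shift [-1.1  2.1 46.2] twist -0.005 yaw now 1.663 tilt 0.08 rows 2 j7 0.48 t 3.75 ft [ 0.5 -0.1 -3.2]
```

```bash
python3 - <<'E'
from h import *
o=manip.get_obs(); c=snap('wrist','w3')
A=np.array([pt(c,u,v) for v in range(60,180,8) for u in range(280,350,6)])
X=np.c_[A[:,:2]-A[:,:2].mean(0),np.ones(len(A))]; s=np.linalg.lstsq(X,A[:,2],rcond=None)[0]
print('slopes',s[:2],'z',s[2],o['position'])
col=[(v,round(float(pt(c,317,v)[2]),4)) for v in range(150,250,6)]; print(col)
E
```

```text
slopes [ 0.00063092 -0.00694851] z 0.11937866850302076 [ 0.50764222 -0.3581058   0.1951838 ]
[(150, 0.1197), (156, 0.1194), (162, 0.1199), (168, 0.1192), (174, 0.12), (180, 0.1197), (186, 0.1194), (192, 0.1267), (198, 0.1381), (204, 0.14), (210, 0.1396), (216, 0.1399), (222, 0.1399), (228, 0.1399), (234, 0.1396), (240, 0.1399), (246, 0.1401)]
```

```bash
python3 -m creep '[[[-1,2,20],0],[[-1,2,40],0],[[-1,2,42],0],[[-1,2,42],0]]' - 60 && python3 -m creep '[[[20,0,0],0],[[40,0,0],0],[[60,0,0],0],[[70,0,0],0],[[80,0,0],0]]' && python3 -m creep '[[[8,0,0],0],[[16,0,0],0],[[24,0,0],0],[[30,0,0],0],[[30,0,0],0]]' && python3 - <<'E'
from h import *
go(.4991,-.2485,.1532-.054,1.668)
c=snap('top','t1'); snap('side','s1'); crop('t1',270,140,480,280,3.8,'t1c')
E
```

```text
clock: 4.13
position: [0.5096, -0.3586, 0.153]
ee_rot: [0.673, 0.739, -0.0, -0.001]
ft_force: [-0.2, -0.8, -2.7]
grip_width: 0.172
grasp_force: 64.5
clock: 4.55
position: [0.503, -0.2788, 0.1554]
ee_rot: [0.673, 0.74, -0.0, 0.001]
ft_force: [-0.5, -0.5, -3.9]
grip_width: 0.169
grasp_force: 64.5
clock: 4.97
position: [0.4998, -0.2483, 0.1542]
ee_rot: [0.672, 0.741, 0.0, -0.0]
ft_force: [-0.0, 0.1, -2.6]
grip_width: 0.17
grasp_force: 64.5
shift [-0.2 -0.7  1. ] twist -0.0 yaw now 1.668 tilt 0.02 rows 1 j7 0.32 t 4.9667 ft [-0.   0.1 -2.6]
```

View pics/t1c.png

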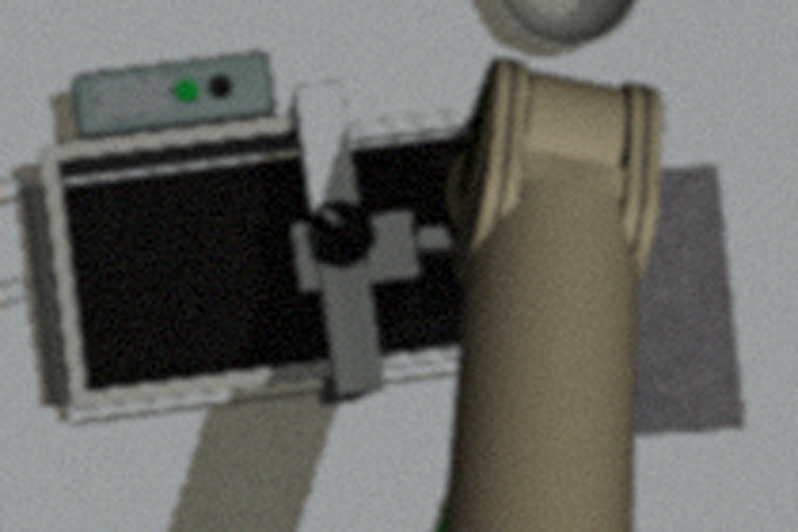

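```bash
python3 -m creep '[[[0,0,2],0],[[0,0,4],0],[[0,0,4],0],[[0,0,4],0]]' && python3 -m creep '[[[0,0,0],0],[[0,0,0],0],[[0,0,0],0],[[0,0,0],0]]' 1 && python3 -m creep '[[[0,0,-20],0],[[0,0,-60],0],[[0,0,-100],0],[[0,0,-140],0],[[0,0,-180],0]]' && python3 -m creep '[[[35,0,0],0],[[70,0,0],0],[[100,0,0],0],[[100,0,0],0],[[100,0,0],0]]' && python3 - <<'E'
from h import *
go(.489,-.145,.28,1.668)
c=snap('wrist','w4')
E
```

```text
clock: 5.4
position: [0.4998, -0.2504, 0.1503]
ee_rot: [0.673, 0.74, -0.0, 0.0]
ft_force: [-0.3, -2.1, 1.3]
grip_width: 0.17
grasp_force: 65.1
clock: 5.73
position: [0.4997, -0.2495, 0.1501]
ee_rot: [0.672, 0.74, 0.0, 0.0]
ft_force: [-0.5, -0.5, 0.5]
grip_width: 0.733
grasp_force: 0.0
clock: 6.15
position: [0.4994, -0.2492, 0.3322]
ee_rot: [0.672, 0.74, 0.0, 0.0]
ft_force: [0.9, -0.2, -0.1]
grip_width: 0.999
grasp_force: 0.0
clock: 6.57
position: [0.4902, -0.1483, 0.3306]
ee_rot: [0.671, 0.741, -0.0, 0.001]
ft_force: [0.3, -0.2, 0.4]
grip_width: 0.998
grasp_force: 0.0
shift [ 3.5 -0.9 -3.4] twist 0.002 yaw now 1.67 tilt 0.07 rows 1 j7 0.25 t 6.5667 ft [ 0.3 -0.2  0.4]
```

View pics/w4.png

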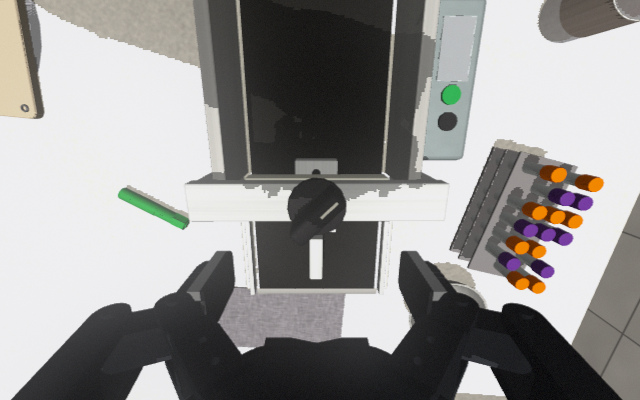

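```bash
python3 - <<'E'
from h import *
im=cv2.imread('pics/w4.png')[155:265,265:370]; im=np.clip(im.astype(float)*2.2,0,255).astype(np.uint8)
dm=load('w4'); Z=np.array([[pt(dm,u,v)[2] for u in range(265,370)] for v in range(155,265)])
zc=np.clip((Z-.15)/.08*255,0,255).astype(np.uint8); 
a=np.hstack([im,cv2.applyColorMap(zc,cv2.COLORMAP_JET)]); cv2.imwrite('pics/k.png',cv2.resize(a,None,fx=3.8,fy=3.8,interpolation=cv2.INTER_NEAREST))
v,u=np.where(Z>.207); P=np.array([pt(dm,265+x,155+y) for x,y in zip(u,v)]); print(len(P),P.mean(0),np.median(P[:,2]))
xy=(P[:,:2]).astype(np.float32); print(cv2.minAreaRect(xy*1000))
w,V=np.linalg.eigh(np.cov(xy.T)); print(np.sqrt(w*12),np.arctan2(V[1,1],V[0,1]))
E
```

```text
1324 [ 0.49084862 -0.14300652  0.21593002] 0.2167352522153845
((491.07440185546875, -144.93826293945312), (45.36708450317383, 14.52553939819336), 50.072933197021484)
[0.01420572 0.04459731] 0.8804359041961392
```

View pics/k.png

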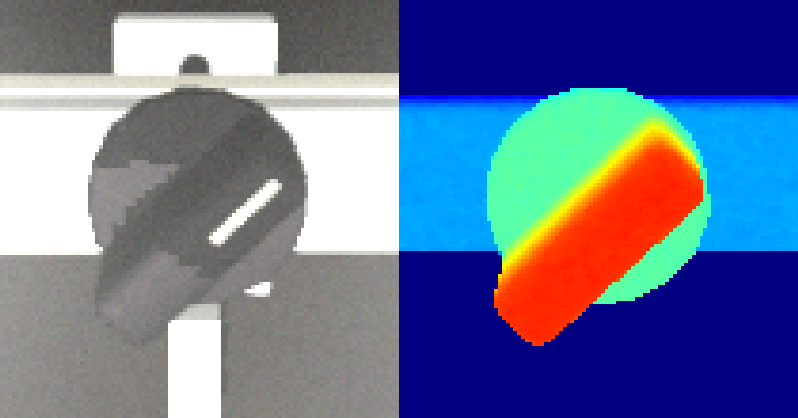

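```bash
cat >> h.py <<'E'
O=np.array([.4905,-.1447]); fy=np.array([-.0968,.9953]); fx=np.array([.9953,.0968])
def F(x,y,z): return np.r_[O+x*fx+y*fy,z]
def lipscan(c,xs=(-.065,-.05,-.035,.04,.055)):
    g=cv2.GaussianBlur(cv2.cvtColor(np.array(c['pixels']),cv2.COLOR_RGB2GRAY),(1,1),0).astype(np.float32)
    zs=np.arange(.056,.15,.002)
    for x in xs:
        q=np.array([proj(c,F(x,.007,z)) for z in zs],np.float32)
        print(x,cv2.remap(g,q[:,0][None],q[:,1][None],cv2.INTER_LINEAR)[0].astype(int).tolist())
E
python3 - <<'E'
from h import *
c=snap('side','s2'); lipscan(c); print(proj(c,F(0,.007,.075)),proj(c,F(0,.007,.095)))
E
```

```text
-0.065 [51, 51, 52, 52, 52, 52, 52, 52, 52, 52, 52, 52, 52, 52, 52, 51, 50, 49, 50, 53, 60, 74, 96, 114, 129, 134, 138, 139, 140, 144, 137, 120, 96, 69, 61, 56, 55, 55, 55, 55, 55, 55, 56, 55, 55, 55, 58]
-0.05 [52, 52, 52, 52, 52, 52, 52, 52, 52, 53, 58, 63, 83, 107, 119, 129, 133, 137, 140, 135, 125, 112, 99, 101, 103, 96, 86, 69, 58, 56, 56, 56, 56, 56, 57, 57, 56, 56, 56, 55, 55, 55, 55, 55, 55, 55, 58]
-0.035 [62, 67, 71, 74, 75, 75, 76, 76, 75, 75, 76, 77, 75, 74, 77, 80, 82, 84, 86, 86, 85, 86, 88, 95, 101, 94, 85, 69, 59, 57, 56, 56, 56, 56, 57, 57, 56, 55, 55, 55, 55, 55, 55, 55, 56, 57, 60]
0.04 [13, 12, 15, 20, 22, 23, 24, 24, 26, 27, 25, 23, 36, 50, 64, 76, 81, 84, 84, 85, 85, 87, 90, 96, 101, 98, 90, 77, 63, 60, 58, 58, 58, 58, 57, 55, 56, 57, 57, 57, 57, 58, 58, 58, 58, 58, 58]
0.055 [13, 13, 14, 17, 20, 24, 25, 25, 25, 26, 25, 24, 37, 54, 67, 78, 80, 82, 83, 85, 85, 87, 91, 97, 102, 98, 87, 75, 62, 59, 58, 57, 57, 57, 57, 57, 57, 57, 57, 57, 57, 57, 57, 58, 58, 59, 60]
[355.29625708 206.02454857] [355.73463832 200.71642059]
```

```bash
python3 -m creep '[[[3,-1,0],0.12],[[3,-1,0],0.24],[[3,-1,0],0.36],[[3,-1,0],0.48],[[3,-1,0],0.6]]' && python3 -m creep '[[[0,0,0],0.1],[[0,0,0],0.192],[[0,0,0],0.192]]' && python3 -c "
from h import *
go(.491,-.1446,.206,.877)"
```

```text
clock: 7.08
position: [0.4887, -0.1487, 0.3298]
ee_rot: [0.863, 0.505, -0.0, -0.0]
ft_force: [0.2, -0.4, -0.2]
grip_width: 1.001
grasp_force: 0.0
clock: 7.33
position: [0.4887, -0.1486, 0.3298]
ee_rot: [0.907, 0.421, -0.0, -0.0]
ft_force: [0.7, 0.3, 0.7]
grip_width: 1.001
grasp_force: 0.0
shift [ 4.5 -0.8 69.8] twist -0.009 yaw now 0.868 tilt 0.03 rows 2 j7 -0.54 t 7.3333 ft [0.7 0.3 0.7]
```

```bash
python3 -m creep '[[[4,-1,35],0],[[4,-1,65],0],[[4,-1,70],0],[[4,-1,70],0]]' 0.4 40 && python3 -m creep '[[[0,0,0],0],[[0,0,0],0],[[0,0,0],0],[[0,0,0],0],[[0,0,0],0]]' 0 40 && python3 -m creep '[[[0,0,0],0],[[0,0,0],0],[[0,0,0],0],[[0,0,0],0]]' && python3 -m creep '[[[0,0,0],0.12],[[0,0,0],0.24],[[0,0,0],0.36],[[0,0,0],0.48],[[0,0,0],0.6]]' && python3 -m creep '[[[0,0,0],0.12],[[0,0,0],0.24],[[0,0,0],0.36],[[0,0,0],0.48],[[0,0,0],0.6]]' && python3 -m creep '[[[0,0,0],0.12],[[0,0,0],0.24],[[0,0,0],0.36],[[0,0,0],0.48],[[0,0,0],0.6]]' && python3 -m creep '[[[0,0,0],0.1],[[0,0,0],0.1]]' && python3 - <<'E'
from h import *
go(.491,-.1446,.206,-1.03); print(manip.get_obs()['torque']); lipscan(snap('side','s3'))
E
```

```text
clock: 7.67
position: [0.4904, -0.1449, 0.2591]
ee_rot: [0.906, 0.424, -0.001, -0.0]
ft_force: [0.8, -0.2, 0.5]
grip_width: 0.452
grasp_force: 0.0
clock: 8.08
position: [0.4909, -0.1437, 0.2615]
ee_rot: [0.906, 0.424, 0.0, 0.001]
ft_force: [-3.1, -0.6, 6.3]
grip_width: 0.156
grasp_force: 43.3
clock: 8.42
position: [0.4909, -0.1437, 0.2615]
ee_rot: [0.906, 0.424, 0.0, 0.001]
ft_force: [-3.3, 0.6, 6.9]
grip_width: 0.161
grasp_force: 43.3
clock: 8.83
position: [0.4911, -0.1442, 0.2615]
ee_rot: [0.991, 0.134, 0.001, 0.001]
ft_force: [-1.1, -3.1, 3.0]
grip_width: 0.157
grasp_force: 43.0
clock: 9.25
position: [0.4911, -0.1448, 0.2615]
ee_rot: [0.986, -0.165, 0.001, 0.001]
ft_force: [0.4, -5.1, 3.3]
grip_width: 0.154
grasp_force: 42.9
clock: 9.67
position: [0.4907, -0.1453, 0.2615]
ee_rot: [0.893, -0.45, 0.001, 0.001]
ft_force: [-2.7, -7.1, 5.9]
grip_width: 0.159
grasp_force: 43.1
clock: 9.83
position: [0.4906, -0.1453, 0.2615]
ee_rot: [0.869, -0.494, 0.001, 0.001]
ft_force: [-2.2, -6.6, 5.0]
grip_width: 0.156
grasp_force: 43.1
shift [-0.4 -0.7  1.5] twist -0.003 yaw now -1.033 tilt 0.18 ro
[... 373 characters left out ...]
, 123, 119, 113, 102, 88, 73, 59, 57, 56, 57, 57, 57, 57, 57, 56, 55, 55, 55, 56, 56, 55, 55, 56, 56, 58, 66, 73]
-0.035 [63, 67, 71, 75, 76, 76, 76, 76, 76, 76, 78, 80, 81, 82, 84, 84, 85, 85, 86, 87, 88, 95, 104, 97, 89, 73, 62, 58, 57, 56, 56, 56, 56, 56, 57, 56, 55, 55, 55, 56, 56, 56, 56, 56, 58, 65, 70]
0.04 [12, 12, 15, 21, 23, 24, 24, 25, 25, 25, 35, 49, 62, 74, 79, 84, 84, 85, 85, 87, 92, 98, 102, 97, 85, 72, 60, 59, 60, 59, 58, 58, 58, 58, 58, 58, 58, 57, 58, 59, 59, 59, 59, 60, 62, 65, 68]
0.055 [11, 13, 16, 18, 21, 24, 26, 25, 25, 25, 35, 50, 63, 73, 79, 84, 84, 84, 84, 85, 92, 98, 98, 93, 80, 69, 61, 58, 58, 58, 57, 57, 57, 58, 58, 59, 59, 59, 58, 58, 58, 58, 58, 58, 62, 66, 70]
```

```bash
cat >> h.py <<'E'
def lipz(n=3):
    """height (mm, uncalibrated) of the lip's lower edge and of its bright upper line, side camera, in the plane of its hopper face"""
    r=[]; zs=np.arange(.06,.12,.0005)
    for i in range(n):
        c=camera('side'); g=cv2.cvtColor(np.array(c['pixels']),cv2.COLOR_RGB2GRAY).astype(np.float32); p=0
        for x in np.arange(.032,.066,.002):
            q=np.array([proj(c,F(x,.007,z)) for z in zs],np.float32); p=p+cv2.remap(g,q[:,0][None],q[:,1][None],cv2.INTER_LINEAR)[0]/17
        i=np.argmax(p>54); a=zs[i-1]+(54-p[i-1])/(p[i]-p[i-1])*.0005
        j=np.argmax(p); k=j+np.argmax(p[j:]<78); r.append([a*1e3-55,zs[k]*1e3-55])
    print('lip edge',np.mean(r,0).round(2),'sd',np.std(r,0).round(2))
E
python3 -m creep '[[[0,0,0],0],[[0,0,0],0],[[0,0,0],0],[[0,0,-20],0],[[0,0,-40],0]]' 0.5 && python3 -c "
from h import *
lipz()" && python3 -m creep '[[[0,0,0],-0.12],[[0,0,0],-0.24],[[0,0,0],-0.36],[[0,0,0],-0.48],[[0,0,0],-0.6]]' && python3 -m creep '[[[0,0,0],-0.12],[[0,0,0],-0.24],[[0,0,0],-0.36],[[0,0,0],-0.48],[[0,0,0],-0.6]]' && python3 -m creep '[[[0,0,0],-0.12],[[0,0,0],-0.24],[[0,0,0],-0.36],[[0,0,0],-0.48],[[0,0,0],-0.6]]' && python3 -m creep '[[[0,0,0],-0.12],[[0,0,0],-0.24],[[0,0,0],-0.36],[[0,0,0],-0.48],[[0,0,0],-0.6]]' && python3 -m creep '[[[0,0,0],-0.12],[[0,0,0],-0.24],[[0,0,0],-0.36],[[0,0,0],-0.48],[[0,0,0],-0.6]]' && python3 -m creep '[[[0,0,0],-0.1],[[0,0,0],-0.142],[[0,0,0],-0.142]]' && python3 - <<'E'
from h import *
go(.491,-.1446,.206,2.108); lipz()
E
```

```text
clock: 10.3
position: [0.4901, -0.1429, 0.2998]
ee_rot: [0.872, -0.49, -0.001, 0.0]
ft_force: [-0.4, -0.8, 0.3]
grip_width: 0.498
grasp_force: 0.0
lip edge [22.61 50.  ] sd [0.01 0.  ]
clock: 10.87
position: [0.4903, -0.1432, 0.2992]
ee_rot: [0.978, -0.208, -0.001, -0.0]
ft_force: [0.3, -0.6, 0.3]
grip_width: 0.497
grasp_force: 0.0
clock: 11.28
position: [0.4903, -0.1432, 0.2991]
ee_rot: [0.996, 0.09, -0.001, -0.0]
ft_force: [-0.9, -0.2, -0.2]
grip_width: 0.499
grasp_force: 0.0
clock: 11.7
position: [0.4904, -0.1432, 0.2992]
ee_rot: [0.925, 0.381, -0.0, -0.0]
ft_force: [-0.3, -0.9, -0.3]
grip_width: 0.499
grasp_force: 0.0
clock: 12.12
position: [0.4903, -0.1432, 0.2992]
ee_rot: [0.771, 0.637, -0.0, -0.001]
ft_force: [0.5, 0.6, -0.4]
grip_width: 0.499
grasp_force: 0.0
clock: 12.53
position: [0.4903, -0.1432, 0.2992]
ee_rot: [0.548, 0.836, -0.0, -0.001]
ft_force: [-1.1, -0.3, -0.5]
grip_width: 0.497
grasp_force: 0.0
clock: 12.78
position: [0.4904, -0.1432, 0.2993]
ee_rot: [0.489, 0.872, 0.0, -0.001]
ft_force: [0.2, -0.3, 0.5]
grip_width: 0.497
grasp_force: 0.0
shift [-1.6 -0.2 39.3] twist 0.011 yaw now 2.119 tilt 0.07 rows 1 j7 0.68 t 12.7833 ft [ 0.2 -0.3  0.5]
lip edge [22.64 50.  ] sd [0.01 0.  ]
```

```bash
python3 -m creep '[[[-1,0,20],0.01],[[-1,0,39],0.01],[[-1,0,39],0.01]]' && python3 -m creep '[[[0,0,0],0],[[0,0,0],0],[[0,0,0],0],[[0,0,0],0],[[0,0,0],0]]' 0 40 && python3 -m creep '[[[0,0,0],0.1],[[0,0,0],0.2],[[0,0,0],0.3],[[0,0,0],0.4],[[0,0,0],0.4]]' && python3 -c "
from h import *
lipz(2)" && python3 -m creep '[[[0,0,0],0.1],[[0,0,0],0.2],[[0,0,0],0.3],[[0,0,0],0.3]]' && python3 -c "
from h import *
lipz(2)" && python3 -m creep '[[[0,0,0],0.1],[[0,0,0],0.2],[[0,0,0],0.3],[[0,0,0],0.3]]' && python3 - <<'E'
from h import *
lipz(2); go(.491,-.1446,.206,1.1)
E
```

```text
clock: 13.18
position: [0.4908, -0.1442, 0.259]
ee_rot: [0.495, 0.869, 0.0, -0.001]
ft_force: [-0.3, 0.3, 0.5]
grip_width: 0.499
grasp_force: 0.0
clock: 13.6
position: [0.4905, -0.1446, 0.2619]
ee_rot: [0.495, 0.869, -0.001, -0.0]
ft_force: [-5.5, -0.7, 4.3]
grip_width: 0.159
grasp_force: 39.8
clock: 14.02
position: [0.4905, -0.1447, 0.2619]
ee_rot: [0.66, 0.751, -0.001, -0.0]
ft_force: [-5.9, -1.3, 5.0]
grip_width: 0.154
grasp_force: 39.8
lip edge [21.67 49.5 ] sd [0.08 0.  ]
clock: 14.45
position: [0.4904, -0.1447, 0.2619]
ee_rot: [0.765, 0.644, -0.001, -0.0]
ft_force: [-5.6, -0.3, 4.3]
grip_width: 0.156
grasp_force: 39.8
lip edge [21.53 48.5 ] sd [0.01 0.  ]
clock: 14.88
position: [0.4904, -0.1447, 0.2619]
ee_rot: [0.853, 0.522, -0.001, -0.0]
ft_force: [-5.0, -0.6, 4.1]
grip_width: 0.153
grasp_force: 39.8
lip edge [21.19 48.  ] sd [0.02 0.  ]
shift [0.4 0.5 1.9] twist 0.005 yaw now 1.105 tilt 0.11 rows 1 j7 -0.33 t 14.9833 ft [-6.  -1.2  4. ]
```

```bash
python3 -m creep '[[[0,0,0],0.1],[[0,0,0],0.2],[[0,0,0],0.2]]' && python3 -c "
from h import *
lipz(2)" && python3 -m creep '[[[0,0,0],0.1],[[0,0,0],0.2],[[0,0,0],0.2]]' && python3 -c "
from h import *
lipz(2);lipscan(snap('side','s4'),(.04,.055))"
```

```text
clock: 15.23
position: [0.4904, -0.1448, 0.2619]
ee_rot: [0.901, 0.435, -0.001, 0.0]
ft_force: [-6.3, -0.7, 4.6]
grip_width: 0.152
grasp_force: 39.8
lip edge [20.2 48. ] sd [0.01 0.  ]
clock: 15.58
position: [0.4903, -0.1448, 0.2619]
ee_rot: [0.94, 0.342, -0.001, 0.0]
ft_force: [-7.5, -0.1, 5.4]
grip_width: 0.157
grasp_force: 39.8
lip edge [20.29 48.  ] sd [0.03 0.  ]
0.04 [14, 14, 13, 11, 11, 11, 13, 16, 24, 33, 49, 68, 76, 83, 83, 82, 84, 85, 87, 90, 98, 99, 93, 82, 68, 61, 57, 57, 58, 57, 57, 57, 57, 57, 57, 57, 56, 55, 56, 57, 56, 56, 59, 67, 81, 89, 94]
0.055 [9, 12, 13, 11, 12, 16, 21, 25, 30, 38, 51, 67, 76, 82, 83, 83, 84, 85, 87, 90, 97, 100, 93, 83, 69, 60, 58, 57, 57, 57, 56, 57, 57, 56, 56, 57, 58, 58, 57, 58, 58, 58, 60, 63, 72, 81, 90]
```

```bash
python3 -m creep '[[[0,0,0],0],[[0,0,0],0],[[0,0,0],0],[[0,0,-20],0],[[0,0,-40],0]]' 0.5 && python3 -c "
from h import *
go(.4997,-.2495,.30-.054,1.668); lipz(2)"
```

```text
clock: 16.15
position: [0.4907, -0.1441, 0.301]
ee_rot: [0.938, 0.346, -0.001, -0.001]
ft_force: [-0.3, -0.4, -0.5]
grip_width: 0.5
grasp_force: 0.0
shift [-61.6  86.    0.9] twist -0.961 yaw now 0.707 tilt 0.12 rows 8 j7 -0.71 t 16.15 ft [-0.3 -0.4 -0.5]
lip edge [20.29 48.  ] sd [0.01 0.  ]
```

```bash
python3 -m creep '[[[-16,21,0],-0.12],[[-31,43,0],-0.24],[[-46,64,0],-0.36],[[-62,86,0],-0.48],[[-62,86,0],-0.6]]' && python3 -m creep '[[[0,0,35],-0.12],[[0,0,70],-0.24],[[0,0,110],-0.36],[[0,0,110],-0.36],[[0,0,110],-0.36]]' && python3 - <<'E'
from h import *
go(.4997,-.2495,.145-.054,1.668); c=snap('wrist','w5')
cv2.imwrite('pics/w5.png',c['pixels'][:,:,::-1])
# gauge blade/handle height and yaw from depth
Q=np.array([pt(c,u,v) for v in range(2,330,2) for u in range(270,370,2)]); h=Q[(Q[:,2]>.088)&(Q[:,2]<.102)]; 
h=h[np.hypot(*(h[:,:2]-F(0,-.1,0)[:2]).T)<.04]
print(len(h),h.mean(0),cv2.minAreaRect((h[:,:2]*1000).astype(np.float32)))
E
```

```text
clock: 16.67
position: [0.4987, -0.2558, 0.3002]
ee_rot: [0.794, 0.608, -0.001, 0.0]
ft_force: [-0.6, -0.4, -0.1]
grip_width: 0.5
grasp_force: 0.0
clock: 17.08
position: [0.499, -0.2496, 0.19]
ee_rot: [0.674, 0.739, -0.0, -0.002]
ft_force: [-0.5, -0.4, 1.0]
grip_width: 0.5
grasp_force: 0.0
shift [-0.1  0.9 45. ] twist -0.005 yaw now 1.663 tilt 0.23 rows 2 j7 0.34 t 17.0833 ft [-0.5 -0.4  1. ]
540 [ 0.49939795 -0.23888143  0.09469062] ((499.609619140625, -240.54464721679688), (15.831389427185059, 54.54672622680664), 5.152381896972656)
```

```bash
python3 -m creep '[[[0,1,25],0],[[0,1,45],0],[[0,1,45],0]]' && python3 -m creep '[[[0,0,0],0],[[0,0,0],0],[[0,0,0],0],[[0,0,0],0],[[0,0,0],0]]' 0 40 && python3 -m creep '[[[-0.5,0,0],0],[[-1,0,0],0]]' && python3 -m creep '[[[-0.5,0,0],0],[[-1,0,0],0]]' && python3 -m creep '[[[-0.5,0,0],0],[[-1,0,0],0]]' && python3 -m creep '[[[-0.5,0,0],0],[[-1,0,0],0]]' && python3 -c "
from h import *
lipz(2); o=manip.get_obs(); print(o['position'],o['ft_force'])"
```

```text
clock: 17.38
position: [0.5006, -0.2498, 0.1457]
ee_rot: [0.674, 0.739, -0.0, -0.0]
ft_force: [0.1, 0.9, -0.2]
grip_width: 0.504
grasp_force: 0.0
clock: 17.8
position: [0.5019, -0.2504, 0.149]
ee_rot: [0.673, 0.74, 0.0, 0.002]
ft_force: [-2.2, -0.5, 6.4]
grip_width: 0.179
grasp_force: 39.0
clock: 17.97
position: [0.5019, -0.2505, 0.1489]
ee_rot: [0.672, 0.74, 0.0, 0.001]
ft_force: [-4.3, 5.4, 10.0]
grip_width: 0.178
grasp_force: 39.2
clock: 18.13
position: [0.502, -0.2505, 0.1489]
ee_rot: [0.672, 0.74, 0.001, 0.001]
ft_force: [-5.4, 8.2, 12.4]
grip_width: 0.173
grasp_force: 39.3
clock: 18.3
position: [0.5021, -0.2507, 0.1489]
ee_rot: [0.672, 0.741, 0.001, -0.0]
ft_force: [-7.3, 12.3, 13.3]
grip_width: 0.175
grasp_force: 39.3
clock: 18.47
position: [0.5021, -0.2508, 0.1489]
ee_rot: [0.672, 0.741, 0.001, -0.001]
ft_force: [-8.7, 15.3, 15.5]
grip_width: 0.18
grasp_force: 39.4
lip edge [20.94 48.  ] sd [0.01 0.  ]
[ 0.50211934 -0.25073775  0.14889447] [-7.74874481 14.18155145 15.8852067 ]
```

```bash
python3 -m creep '[[[2,0,-2],0],[[4,0,-2.5],0],[[4,0,-2.5],0],[[4,0,-2.5],0]]' && python3 -c "
from h import *
lipz(2); o=manip.get_obs(); print(o['position'],o['ft_force'])"
```

```text
clock: 18.9
position: [0.501, -0.2505, 0.1493]
ee_rot: [0.673, 0.74, -0.0, 0.001]
ft_force: [-0.0, -1.4, -2.6]
grip_width: 0.179
grasp_force: 39.0
lip edge [20.94 48.  ] sd [0.01 0.  ]
[ 0.50098543 -0.25051453  0.14907249] [ 0.14025964 -1.42926693 -1.61027218]
```

```bash
python3 -m creep '[[[-0.8,0,0.3],0],[[-0.8,0,0.3],0]]' && python3 -m creep '[[[-0.8,0,0],0],[[-0.8,0,0],0]]' && python3 -m creep '[[[-0.8,0,0],0],[[-0.8,0,0],0]]' && python3 -m creep '[[[-0.8,0,0],0],[[-0.8,0,0],0]]' && python3 -m creep '[[[-0.8,0,0],0],[[-0.8,0,0],0]]'
```

```text
clock: 19.17
position: [0.501, -0.2506, 0.149]
ee_rot: [0.673, 0.74, 0.0, 0.0]
ft_force: [-3.4, 0.6, 4.8]
grip_width: 0.178
grasp_force: 39.9
clock: 19.33
position: [0.5011, -0.2507, 0.149]
ee_rot: [0.672, 0.74, 0.0, -0.0]
ft_force: [-4.1, 3.7, 7.0]
grip_width: 0.179
grasp_force: 40.1
clock: 19.5
position: [0.5011, -0.2508, 0.1489]
ee_rot: [0.672, 0.74, 0.0, -0.001]
ft_force: [-5.9, 5.7, 8.9]
grip_width: 0.178
grasp_force: 40.3
clock: 19.67
position: [0.5012, -0.2509, 0.1489]
ee_rot: [0.672, 0.741, 0.001, -0.001]
ft_force: [-7.5, 8.7, 11.5]
grip_width: 0.177
grasp_force: 40.5
clock: 19.83
position: [0.5014, -0.251, 0.1489]
ee_rot: [0.672, 0.741, 0.001, -0.002]
ft_force: [-7.8, 11.2, 10.8]
grip_width: 0.181
grasp_force: 40.7
```

```bash
python3 -m creep '[[[0,0,-1.5],0],[[0,0,-1.5],0]]' && python3 -m creep '[[[0,0,-0.5],0],[[0,0,-0.5],0]]' && python3 -m creep '[[[-1,0,-0.5],0],[[-1,0,-0.5],0]]' && python3 -m creep '[[[-1,0,-0.5],0],[[-1,0,-0.5],0]]' && python3 -m creep '[[[-1,0,-0.5],0],[[-1,0,-0.5],0]]'
```

```text
clock: 20.0
position: [0.5013, -0.2525, 0.1496]
ee_rot: [0.672, 0.741, 0.0, -0.001]
ft_force: [-1.0, 4.0, -6.0]
grip_width: 0.179
grasp_force: 38.9
clock: 20.17
position: [0.5012, -0.2533, 0.1499]
ee_rot: [0.672, 0.74, 0.0, -0.0]
ft_force: [-0.1, 3.3, -5.8]
grip_width: 0.18
grasp_force: 38.9
clock: 20.33
position: [0.5011, -0.2548, 0.1505]
ee_rot: [0.672, 0.74, -0.0, -0.0]
ft_force: [-1.6, 3.9, -7.0]
grip_width: 0.178
grasp_force: 39.0
clock: 20.5
position: [0.5012, -0.256, 0.1511]
ee_rot: [0.673, 0.74, -0.0, -0.0]
ft_force: [-1.7, 3.6, -6.1]
grip_width: 0.172
grasp_force: 39.0
clock: 20.67
position: [0.5014, -0.2569, 0.1518]
ee_rot: [0.672, 0.74, -0.0, -0.0]
ft_force: [-2.2, 5.5, -6.7]
grip_width: 0.176
grasp_force: 39.1
```

```bash
python3 -m creep '[[[0,0,1.2],0],[[0,0,1.2],0]]' && python3 -m creep '[[[1.5,0,0.6],0],[[1.5,0,0.6],0]]' && python3 -m creep '[[[1.5,0,0.3],0],[[1.5,0,0.3],0]]' && python3 -m creep '[[[1.5,0,0],0],[[1.5,0,0],0]]' && python3 -m creep '[[[1.5,0,0],0],[[1.5,0,0],0]]'&& python3 -m creep '[[[1.5,0,0],0],[[1.5,0,0],0]]'
```

```text
clock: 20.83
position: [0.5015, -0.2571, 0.1507]
ee_rot: [0.673, 0.74, -0.0, 0.0]
ft_force: [-1.7, 2.0, -3.1]
grip_width: 0.175
grasp_force: 39.5
clock: 21.0
position: [0.5014, -0.2569, 0.1507]
ee_rot: [0.673, 0.74, -0.001, 0.001]
ft_force: [-1.4, -3.7, -0.6]
grip_width: 0.174
grasp_force: 39.8
clock: 21.17
position: [0.5014, -0.256, 0.1507]
ee_rot: [0.673, 0.74, -0.001, 0.002]
ft_force: [-1.5, -7.5, -0.9]
grip_width: 0.175
grasp_force: 39.9
clock: 21.33
position: [0.5014, -0.2547, 0.1508]
ee_rot: [0.673, 0.739, -0.001, 0.002]
ft_force: [-0.7, -6.8, -0.3]
grip_width: 0.174
grasp_force: 39.8
clock: 21.5
position: [0.5013, -0.2533, 0.1508]
ee_rot: [0.673, 0.739, -0.001, 0.002]
ft_force: [-0.2, -7.6, -0.4]
grip_width: 0.174
grasp_force: 39.8
clock: 21.67
position: [0.5012, -0.2518, 0.1508]
ee_rot: [0.673, 0.739, -0.001, 0.002]
ft_force: [-0.2, -7.6, -0.3]
grip_width: 0.176
grasp_force: 39.8
```

```bash
python3 -m creep '[[[-3,0,-1],0],[[-6,0,-2],0],[[-10,0,-2],0],[[-15,0,-2],0],[[-20,0,-2],0]]' - 60 && python3 -m creep '[[[-5,0,0],0],[[-10,0,0],0],[[-15,0,0],0],[[-20,0,0],0],[[-25,0,0],0]]' && python3 -m creep '[[[-15,0,0],0],[[-30,0,0],0],[[-50,0,0],0],[[-70,0,0],0],[[-90,0,0],0]]' && python3 -c "
from h import *
lipz(2)" && python3 -m creep '[[[-10,0,-15],0],[[-10,0,-30],0],[[-10,0,-45],0],[[-10,0,-45],0],[[-10,0,-45],0]]' && python3 - <<'E'
from h import *
go(.4997,-.2495,.145-.054,1.668)
o=manip.get_obs(); c=snap('wrist','w6')
A=np.array([pt(c,u,v) for v in range(60,180,8) for u in range(280,350,6)])
X=np.c_[A[:,:2]-A[:,:2].mean(0),np.ones(len(A))]; s=np.linalg.lstsq(X,A[:,2],rcond=None)[0]
print('slopes',s[:2],'z',s[2],o['position'],'resid',np.abs(A[:,2]-X@s).max(),A[:,:2].mean(0))
print([(v,round(float(pt(c,317,v)[2]),4)) for v in range(0,250,10)])
E
```

```text
clock: 22.08
position: [0.5029, -0.2683, 0.1514]
ee_rot: [0.672, 0.741, 0.001, -0.001]
ft_force: [-0.4, 4.2, -5.1]
grip_width: 0.169
grasp_force: 63.7
clock: 22.5
position: [0.5052, -0.2954, 0.1521]
ee_rot: [0.673, 0.74, -0.0, 0.001]
ft_force: [-0.7, 1.0, -2.9]
grip_width: 0.17
grasp_force: 64.0
clock: 22.92
position: [0.5133, -0.3866, 0.1517]
ee_rot: [0.673, 0.74, -0.0, 0.0]
ft_force: [0.2, 0.5, -3.1]
grip_width: 0.168
grasp_force: 64.0
lip edge [19.89 47.5 ] sd [0.01 0.  ]
clock: 23.43
position: [0.5148, -0.3945, 0.1971]
ee_rot: [0.673, 0.74, -0.0, 0.001]
ft_force: [-0.4, -0.5, -3.6]
grip_width: 0.169
grasp_force: 64.1
shift [145.8  -1.3  51.9] twist -0.002 yaw now 1.666 tilt 0.09 rows 4 j7 0.53 t 23.4333 ft [-0.4 -0.5 -3.6]
slopes [ 0.004367   -0.01851755] z 0.12166849803365619 [ 0.51479168 -0.39448385  0.19707292] resid 0.0008421575053931818 [ 0.50695893 -0.32186083]
[(0, nan), (10, 0.1207), (20, 0.1217), (30, 0.1216), (40, 0.1219), (50, 0.1211), (60, 0.122), (70, 0.1219), (80, 0.1213), (90, 0.1212), (100, 0.1212), (110, 0.1218), (120, 0.1215), (130, 0.1216), (140, 0.1218), (150, 0.1221), (160, 0.1221), (170, 0.1221), (180, 0.1221), (190, 0.1257), (200, 0.1423), (210, 0.1425), (220, 0.1423), (230, 0.1424), (240, 0.143)]
```

```bash
python3 -m creep '[[[0,0,0],0.12],[[0,0,0],0.24],[[0,0,0],0.36],[[0,0,0],0.48],[[0,0,0],0.6]]' && python3 -m creep '[[[0,0,0],0.12],[[0,0,0],0.24],[[0,0,0],0.36],[[0,0,0],0.48],[[0,0,0],0.6]]' && python3 -m creep '[[[0,0,0],0.12],[[0,0,0],0.24],[[0,0,0],0.36],[[0,0,0],0.466],[[0,0,0],0.466]]' && python3 -c "
from h import *
go(.396,-.41,.0984-.054,0)"
```

```text
clock: 23.9
position: [0.514, -0.3935, 0.1951]
ee_rot: [0.863, 0.506, -0.001, -0.001]
ft_force: [0.1, 0.6, -3.6]
grip_width: 0.173
grasp_force: 64.1
clock: 24.32
position: [0.514, -0.3935, 0.195]
ee_rot: [0.974, 0.228, -0.001, -0.001]
ft_force: [0.9, 0.3, -2.9]
grip_width: 0.168
grasp_force: 64.1
clock: 24.73
position: [0.5141, -0.3934, 0.1951]
ee_rot: [1.0, -0.002, -0.001, -0.0]
ft_force: [0.6, 0.1, -2.6]
grip_width: 0.172
grasp_force: 64.0
shift [-117.8   17.2   97. ] twist -0.004 yaw now -0.004 tilt 0.14 rows 4 j7 -1.04 t 24.7333 ft [ 0.6  0.1 -2.6]
```

```bash
python3 -m creep '[[[-35,5,0],0],[[-70,10,20],0],[[-105,15,50],0],[[-118,17,80],0],[[-118,17,92],0]]' && python3 -m creep '[[[0,0,2],0],[[0,0,4],0],[[0,0,5],0],[[0,0,5],0]]' && python3 -m creep '[[[0,0,0],0],[[0,0,0],0],[[0,0,0],0],[[0,0,0],0]]' 1 && python3 -m creep '[[[0,0,-30],0],[[0,0,-70],0],[[0,0,-110],0],[[0,0,-150],0],[[0,0,-190],0]]' && python3 - <<'E'
from h import *
go(.4,-.41,.2,0); c=snap('wrist','w7'); t=snap('top','t7')
Q=np.array([pt(c,u,v) for v in range(2,260,2) for u in range(230,400,2)])
for a,b in [(.015,.03),(.036,.05)]:
    h=Q[(Q[:,2]>a)&(Q[:,2]<b)&(np.hypot(Q[:,0]-.455,Q[:,1]+.41)<.11)]; print(len(h),h.mean(0).round(4),cv2.minAreaRect((h[:,:2]*1000).astype(np.float32)))
E
```

```text
clock: 25.15
position: [0.3899, -0.4108, 0.0998]
ee_rot: [1.0, -0.0, -0.004, -0.002]
ft_force: [-4.5, 0.8, -2.1]
grip_width: 0.171
grasp_force: 64.2
clock: 25.48
position: [0.3982, -0.4106, 0.1006]
ee_rot: [1.0, 0.002, 0.001, 0.0]
ft_force: [-0.2, -0.3, -2.6]
grip_width: 0.169
grasp_force: 64.0
clock: 25.82
position: [0.3972, -0.411, 0.1004]
ee_rot: [1.0, 0.0, 0.001, 0.0]
ft_force: [-0.4, 0.3, 0.5]
grip_width: 0.734
grasp_force: 0.0
clock: 26.23
position: [0.3964, -0.4105, 0.2922]
ee_rot: [1.0, 0.0, 0.0, 0.0]
ft_force: [1.9, -0.5, 0.3]
grip_width: 1.002
grasp_force: 0.0
shift [ 3.6 -0.5 38.2] twist 0.001 yaw now 0.001 tilt 0.05 rows 1 j7 -0.87 t 26.2333 ft [ 1.9 -0.5  0.3]
917 [ 0.4828 -0.4108  0.023 ] ((472.19189453125, -375.70599365234375), (95.34895324707031, 139.4716796875), 13.439583778381348)
308 [ 0.437  -0.3701  0.0441] ((451.6683654785156, -370.0242919921875), (101.32703399658203, 133.9547576904297), 87.59466552734375)
```

```bash
python3 - <<'E'
from h import *
a=load('top0')['pixels'].astype(int); b=load('t7')['pixels'].astype(int)
d=np.abs(a-b).max(2)>45; n,l,s,ce=cv2.connectedComponentsWithStats(d[:, :340].astype(np.uint8))
print([(s[i][:4].tolist(),int(s[i][4])) for i in range(1,n) if s[i][4]>8])
crop('t7',150,140,310,260,5,'t7c')
E
```

```text
[([262, 276, 78, 79], 1673), ([317, 324, 23, 40], 532), ([260, 356, 9, 10], 25), ([258, 369, 11, 13], 68), ([275, 378, 34, 18], 154), ([276, 380, 7, 7], 24), ([337, 380, 3, 4], 9), ([271, 387, 5, 7], 16), ([284, 391, 7, 4], 10), ([289, 390, 8, 9], 25), ([271, 396, 5, 4], 12)]
```

```bash
python3 -m creep '[[[0,0,-40],0],[[8,-10,-70],0],[[16,-45,-70],0],[[24,-80,-70],0],[[32,-115,-70],0]]' && python3 -m creep '[[[8,-40,0],0],[[16,-80,0],0],[[24,-120,0],0],[[32,-160,0],0],[[40,-200,0],0]]' && python3 -m creep '[[[8,-40,0],0],[[16,-80,0],0],[[24,-120,0],0],[[32,-160,0],0],[[40,-200,0],0]]' && python3 -m creep '[[[8,-40,0],0],[[16,-80,0],0],[[24,-120,0],0],[[32,-160,0],0],[[40,-200,0],0]]' && python3 -m creep '[[[2,-40,0],-0.12],[[2,-76,0],-0.24],[[2,-76,0],-0.36],[[2,-76,0],-0.48],[[2,-76,0],-0.6]]' && python3 -m creep '[[[0,0,20],-0.12],[[0,0,40],-0.24],[[0,0,60],-0.36],[[0,0,60],-0.48],[[0,0,60],-0.6]]' && python3 -m creep '[[[0,0,0],-0.12],[[0,0,0],-0.158],[[0,0,0],-0.158]]' && python3 - <<'E'
from h import *
c=snap('wrist','w8'); go(.555,.383,.078,1.358)
Q=np.array([pt(c,u,v) for v in range(2,330,2) for u in range(100,540,2)])
for a,b in [(.065,.075),(.078,.088),(.09,.1),(.1,.115),(.045,.054)]:
    h=Q[(Q[:,2]>a)&(Q[:,2]<b)&(np.hypot(Q[:,0]-.555,Q[:,1]-.383)<.09)]; print((a,b),len(h),h.mean(0).round(4) if len(h) else '',cv2.minAreaRect((h[:,:2]*1000).astype(np.float32)) if len(h)>3 else '')
t=load('t7')['pixels']; hsv=cv2.cvtColor(t,cv2.COLOR_RGB2HSV); m=((hsv[...,0]>130)&(hsv[...,0]<155)&(hsv[...,1]>100)).astype(np.uint8)
n,l,s,ce=cv2.connectedComponentsWithStats(m); print([(ce[i].round(0).tolist(),int(s[i][4])) for i in range(1,n) if s[i][4]>6])
E
```

```text
clock: 26.75
position: [0.4288, -0.2945, 0.3603]
ee_rot: [1.0, -0.0, 0.001, 0.0]
ft_force: [0.8, 0.6, -0.6]
grip_width: 0.999
grasp_force: 0.0
clock: 27.17
position: [0.4684, -0.0937, 0.36]
ee_rot: [1.0, 0.0, 0.001, 0.0]
ft_force: [0.7, 0.2, 0.7]
grip_width: 1.0
grasp_force: 0.0
clock: 27.58
position: [0.5083, 0.1063, 0.3601]
ee_rot: [1.0, 0.0, 0.001, 0.0]
ft_force: [1.2, 0.1, -0.9]
grip_width: 1.001
grasp_force: 0.0
clock: 28.0
position: [0.5485, 0.3061, 0.3597]
ee_rot: [1.0, -0.0, 0.0, -0.0]
ft_force: [1.2, -0.6, 0.6]
grip_width: 0.998
grasp_force: 0.0
clock: 28.42
position: [0.5499, 0.3814, 0.3592]
ee_rot: [0.954, 0.299, -0.0, -0.0]
ft_force: [0.2, -0.7, 0.4]
grip_width: 1.003
grasp_force: 0.0
clock: 28.83
position: [0.5501, 0.3798, 0.2981]
ee_rot: [0.824, 0.567, -0.001, 0.0]
ft_force: [-0.1, 0.6, -0.4]
grip_width: 0.999
grasp_force: 0.0
clock: 29.08
position: [0.5503, 0.3802, 0.2995]
ee_rot: [0.777, 0.629, -0.0, -0.0]
ft_force: [-0.4, 0.6, -0.1]
grip_width: 1.001
grasp_force: 0.0
shift [  3.7   4.  167.5] twist -0.001 yaw now 1.357 tilt 0.01 rows 5 j7 -1.16 t 29.1333 ft [-0.3  0.
[... 187 characters left out ...]
2] ((553.6812744140625, 379.0036926269531), (0.7277650833129883, 44.2657356262207), 79.20436096191406)
(0.09, 0.1) 25 [0.5557 0.3836 0.0935] ((555.7418823242188, 384.4624328613281), (3.2706432342529297, 47.91091537475586), 78.98998260498047)
(0.1, 0.115) 174 [0.5579 0.3941 0.1054] ((558.7174072265625, 393.3323059082031), (12.424263954162598, 48.15886688232422), 78.1007308959961)
(0.045, 0.054) 84 [0.5478 0.3505 0.0496] ((547.7986450195312, 348.8630065917969), (62.89705276489258, 125.06146240234375), 78.08441162109375)
[([349.0, 108.0], 55), ([364.0, 114.0], 83), ([380.0, 108.0], 21), ([379.0, 122.0], 28), ([248.0, 196.0], 25), ([196.0, 209.0], 29), ([212.0, 214.0], 27), ([247.0, 225.0], 25)]
```

View pics/w8.png

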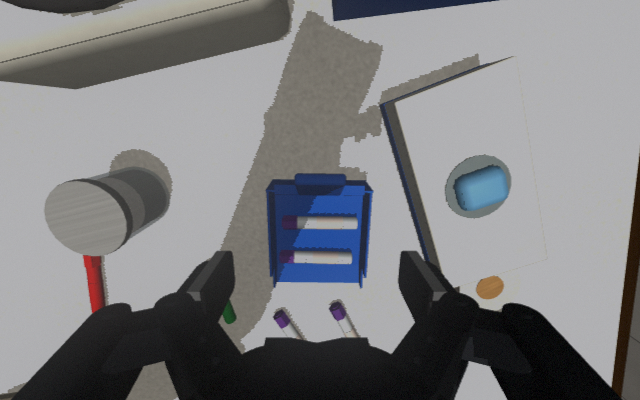

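```bash
python3 -m creep '[[[4,4,40],-0.008],[[4,4,80],-0.008],[[4,4,120],-0.008],[[4,4,150],-0.008],[[4,4,167],-0.008]]' 0.85 20 && python3 -m creep '[[[0,0,0],0],[[0,0,0],0]]' && python3 -c "
from h import *
go(.555,.384,.079,1.366)" && python3 -m creep '[[[0,0,0],0],[[0,0,0],0],[[0,0,0],0],[[0,0,0],0],[[0,0,0],0]]' 0 20 && python3 -m creep '[[[0,0,-10],0],[[0,0,-20],0],[[0,0,-30],0],[[0,0,-40],0],[[0,0,-50],0]]' && python3 - <<'E'
from h import *
go(.555,.384,.079,1.366); c=snap('wrist','w9'); print(manip.get_obs()['torque'])
Q=np.array([pt(c,u,v) for v in range(2,330,2) for u in range(100,540,2)])
E
```

```text
clock: 29.55
position: [0.5539, 0.382, 0.1283]
ee_rot: [0.776, 0.631, -0.002, 0.0]
ft_force: [-0.8, -0.6, 0.4]
grip_width: 0.85
grasp_force: 0.0
clock: 29.72
position: [0.5549, 0.3833, 0.1326]
ee_rot: [0.776, 0.631, -0.0, -0.0]
ft_force: [-0.4, -1.0, -0.2]
grip_width: 0.85
grasp_force: 0.0
shift [ 0.7  0.  -0.4] twist -0.001 yaw now 1.365 tilt 0.06 rows 1 j7 -1.23 t 29.7167 ft [-0.4 -1.  -0.2]
clock: 30.13
position: [0.5556, 0.3843, 0.1351]
ee_rot: [0.776, 0.631, 0.002, 0.0]
ft_force: [-0.1, 0.0, 6.7]
grip_width: 0.584
grasp_force: 21.1
clock: 30.55
position: [0.5551, 0.3834, 0.1842]
ee_rot: [0.776, 0.631, 0.0, 0.0]
ft_force: [0.8, 0.2, -2.1]
grip_width: 0.582
grasp_force: 21.4
shift [ 0.5 -0.2 51.2] twist 0.0 yaw now 1.366 tilt 0.04 rows 2 j7 -1.2 t 30.55 ft [ 0.8  0.2 -2.1]
[ 0.34609643 -0.2048916   0.03957632]
```

View pics/w9.png

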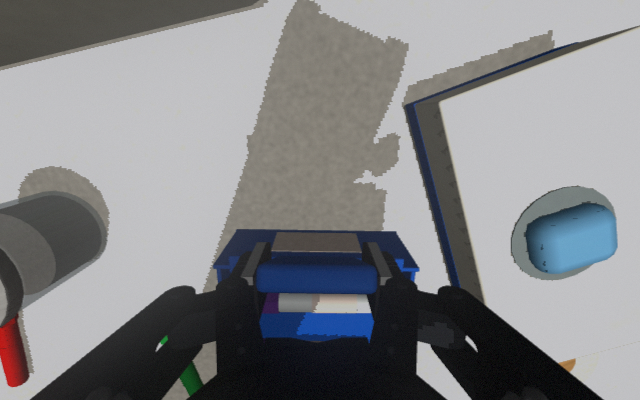

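```bash
python3 -m creep '[[[0,0,10],0],[[0,0,20],0],[[0,0,30],0],[[0,0,40],0],[[0,0,48],0]]' && python3 -m creep '[[[0,0,2],0],[[0,0,2],0],[[0,0,2],0],[[0,0,2],0]]' - 120 && python3 -m creep '[[[0,0,-8],0],[[0,0,-16],0],[[0,0,-24],0],[[0,0,-32],0],[[0,0,-40],0]]' && python3 - <<'E'
from h import *
go(.555,.384,.079,1.366); c=snap('side','s9'); print(manip.get_obs()['torque'])
crop('s9',150,180,350,330,4,'s9c')
E
```

```text
clock: 31.02
position: [0.5546, 0.3837, 0.1333]
ee_rot: [0.775, 0.631, -0.0, -0.001]
ft_force: [-3.6, 3.8, 32.0]
grip_width: 0.584
grasp_force: 25.4
clock: 31.35
position: [0.5547, 0.3842, 0.1337]
ee_rot: [0.775, 0.631, 0.0, -0.0]
ft_force: [-4.9, -2.5, 15.1]
grip_width: 0.568
grasp_force: 121.0
clock: 31.77
position: [0.555, 0.3834, 0.1734]
ee_rot: [0.776, 0.631, 0.0, 0.0]
ft_force: [0.3, 0.5, -2.7]
grip_width: 0.567
grasp_force: 124.2
shift [ 0.6 -0.1 40.4] twist 0.001 yaw now 1.367 tilt 0.0 rows 1 j7 -1.21 t 31.7667 ft [ 0.3  0.5 -2.7]
[ 0.2106934  -0.08510402  0.01563852]
```

View pics/s9c.png

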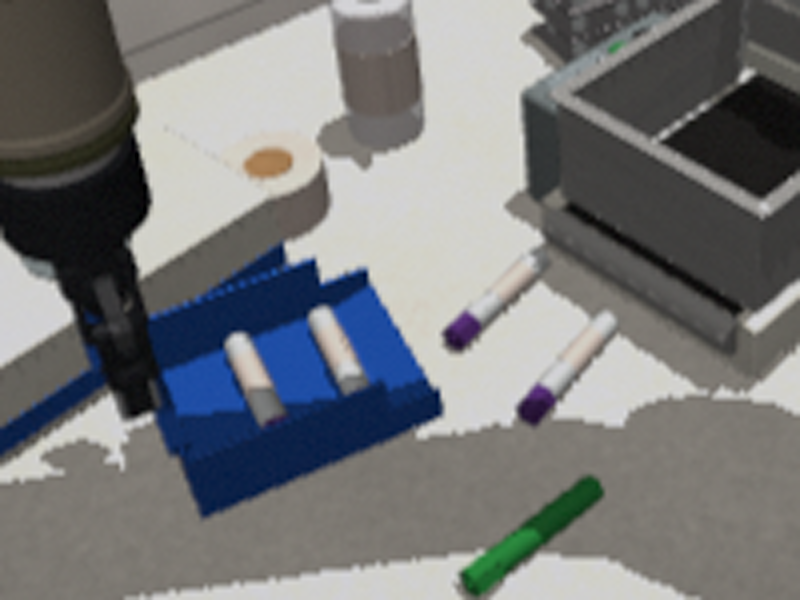

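```bash
python3 -m creep '[[[0,0,-30],0],[[0,0,-70],0],[[0,0,-110],0],[[0,0,-150],0],[[0,0,-190],0]]' && python3 -m creep '[[[0,0,-12],0],[[0,0,-21],0],[[0,0,-21],0],[[0,0,-21],0]]' && python3 - <<'E'
from h import *
o=manip.get_obs(); print(o['torque'],o['ft_force']); go(.478,-.0153,.33,1.668)
c=snap('side','s10'); Pp=np.array([pt(c,u,v) for v in range(0,400,1) for u in range(60,330,1) if c['pixels'][v,u,2]>80 and c['pixels'][v,u,0]<50])
p=Pp[(Pp[:,2]>.15)]; H=o['position']-[0,0,.054]; a=np.array([np.cos(1.366),np.sin(1.366)]); s=(p[:,:2]-H[:2])@a; z=p[:,2]-H[2]
for lo in np.arange(-.18,.04,.02):
    k=(s>lo)&(s<lo+.02); print(round(lo+.01,3),k.sum(),(np.percentile(z[k],[2,50,98])*1e3).round(0) if k.sum()>5 else '')
E
```

```text
clock: 32.23
position: [0.5546, 0.3832, 0.3649]
ee_rot: [0.775, 0.631, 0.0, 0.0]
ft_force: [0.1, 0.3, -2.5]
grip_width: 0.57
grasp_force: 124.8
clock: 32.57
position: [0.5549, 0.3833, 0.3821]
ee_rot: [0.775, 0.631, -0.001, 0.0]
ft_force: [0.2, -0.4, -3.6]
grip_width: 0.57
grasp_force: 124.9
[ 0.17053145 -0.0259749  -0.00812597] [ 0.18270017 -0.40590752 -3.64093096]
shift [-405.9    5.5   -1.3] twist -0.301 yaw now 1.367 tilt 0.11 rows 10 j7 -1.13 t 32.5667 ft [ 0.2 -0.4 -3.6]
-0.17 32 [-69. -67. -56.]
-0.15 261 [-74. -70. -53.]
-0.13 35 [-75. -54. -29.]
-0.11 143 [-76. -75. -29.]
-0.09 132 [-76. -75. -29.]
-0.07 52 [-76. -72. -29.]
-0.05 173 [-77. -76. -30.]
-0.03 154 [-77. -76. -30.]
-0.01 60 [-31. -25. -20.]
0.01 21 [23. 26. 28.]
0.03 0
```

```bash
python3 -m creep '[[[-10,0,0],0],[[-25,0,0],0],[[-50,0,0],0],[[-75,0,0],0],[[-100,0,0],0]]' && python3 -m creep '[[[-25,0,0],0],[[-50,0,0],0],[[-75,1,0],0],[[-100,2,0],0],[[-125,3,0],0]]' && python3 -m creep '[[[-25,1,0],0],[[-50,2,0],0],[[-75,2,0],0],[[-100,2,0],0],[[-125,2,0],0]]' && python3 -m creep '[[[-22,0,0],0],[[-38,0,0],0],[[-49,0,0],0],[[-55,0,0],0],[[-56,0,0],0]]' && python3 -m creep '[[[0,0,0],-0.06],[[0,0,0],-0.14],[[0,0,0],-0.22],[[0,0,0],-0.28],[[0,0,0],-0.301]]' && python3 - <<'E'
from h import *
o=manip.get_obs(); print(o['torque'],o['ft_force']); go(.478,-.0153,.33,1.668)
E
```

```text
clock: 33.03
position: [0.5341, 0.284, 0.3812]
ee_rot: [0.775, 0.631, -0.002, -0.0]
ft_force: [-0.2, 0.2, -1.8]
grip_width: 0.562
grasp_force: 124.8
clock: 33.45
position: [0.5116, 0.1607, 0.3816]
ee_rot: [0.776, 0.631, -0.001, -0.001]
ft_force: [-0.0, -1.4, -2.3]
grip_width: 0.566
grasp_force: 124.8
clock: 33.87
position: [0.4879, 0.038, 0.3819]
ee_rot: [0.776, 0.631, -0.001, -0.001]
ft_force: [0.4, 0.4, -3.2]
grip_width: 0.567
grasp_force: 124.8
clock: 34.28
position: [0.4769, -0.0166, 0.3824]
ee_rot: [0.776, 0.63, -0.001, -0.001]
ft_force: [0.8, -0.0, -1.9]
grip_width: 0.568
grasp_force: 124.8
clock: 34.7
position: [0.4774, -0.0142, 0.383]
ee_rot: [0.67, 0.742, -0.0, -0.001]
ft_force: [-0.4, -0.5, -2.8]
grip_width: 0.57
grasp_force: 124.8
[ 0.15989971  0.0360019  -0.08908646] [-0.43692362 -0.51935949 -2.83945649]
shift [-1.1  0.5 -1. ] twist 0.004 yaw now 1.672 tilt 0.07 rows 1 j7 0.04 t 34.7 ft [-0.4 -0.5 -2.8]
```

Now loosen the grip so the bin swings front-down over the hopper.

```bash
cat >> h.py <<'E'
def bintilt(tag):
    """bin floor/walls in the (along bin x, up) plane through the grasp point, from the side camera"""
    c=snap('side',tag); o=manip.get_obs(); H=o['position']-[0,0,.054]
    m=(c['pixels'][...,2]>70)&(c['pixels'][...,0]<50)&(c['z_map']>0)
    p=np.array([pt(c,u,v) for v,u in zip(*np.where(m))]); p=p[np.hypot(p[:,0]-H[0],p[:,1]-H[1])<.2]
    a=fy; s=(p[:,:2]-H[:2])@a*1e3; z=(p[:,2]-H[2])*1e3
    k=(z>-200)&(z<60); s,z=s[k],z[k]
    print('n',len(s),'s',np.percentile(s,[1,50,99]).round(0),'z',np.percentile(z,[1,50,99]).round(0)); j=np.argmin(z+.0*s); print('lowest',s[j].round(0),z[j].round(0),'torque',o['torque'].round(2),'grip',o['grasp_force'].round(0),o['grip_width'].round(3))
E
python3 -m creep '[[[0,0,0],0],[[0,0,0],0],[[0,0,0],0],[[0,0,0],0],[[0,0,0],0]]' - 20 && python3 -c "
from h import *
bintilt('s11')" && python3 -m creep '[[[0,0,-25],0],[[0,0,0],0],[[0,0,-25],0],[[0,0,0],0],[[0,0,0],0]]' && python3 -c "
from h import *
bintilt('s12')"
```

```text
clock: 35.12
position: [0.4775, -0.0151, 0.3837]
ee_rot: [0.672, 0.74, -0.0, -0.0]
ft_force: [0.9, 0.3, -1.1]
grip_width: 0.569
grasp_force: 124.8
n 307 s [-163. -107.   16.] z [-77. -68.  27.]Traceback (most recent call last):
  File "<string>", line 3, in <module>
    bintilt('s11')
    ~~~~~~~^^^^^^^
  File "h.py", line 56, in bintilt
    print('n',len(s),'s',np.percentile(s,[1,50,99]).round(0),'z',np.percentile(z,[1,50,99]).round(0)); j=np.argmin(z+.0*s); print('lowest',s[j].round(0),z[j].round(0),'torque',o['torque'].round(2),'grip',o['grasp_force'].round(0),o['grip_width'].round(3))
                                                                                                                                                                                                            ^^^^^^^^^^^^^^^^^^^^^^
AttributeError: 'float' object has no attribute 'round'
```

```bash
sed -i "s/o\['grasp_force'\].round(0),o\['grip_width'\].round(3)/o['grasp_force'],o['grip_width']/" h.py && python3 -m creep '[[[0,0,0],0],[[0,0,0],0],[[0,0,0],0],[[0,0,0],0],[[0,0,0],0]]' 0 20 && python3 -c "
from h import *
bintilt('s11')"
```

```text
clock: 35.58
position: [0.4775, -0.0152, 0.3837]
ee_rot: [0.672, 0.74, -0.0, 0.0]
ft_force: [-0.3, -0.2, -1.7]
grip_width: 0.565
grasp_force: 124.9
n 309 s [-162. -107.   17.] z [-77. -67.  28.]
lowest -12.0 -77.0 torque [0.17 0.03 0.01] grip 124.84118700027466 0.5657827196352281
```

```bash
python3 -m creep '[[[0,0,0],0],[[0,0,0],0]]' 0.582 20 && python3 -c "
from h import *
bintilt('s13')"
```

```text
clock: 35.8
position: [0.4775, -0.0152, 0.3837]
ee_rot: [0.672, 0.74, 0.0, 0.0]
ft_force: [-0.1, -0.2, -2.3]
grip_width: 0.581
grasp_force: 19.5
n 312 s [-163. -108.   16.] z [-76. -67.  27.]
lowest -14.0 -78.0 torque [0.12 0.02 0.07] grip 19.550277292728424 0.5868579730270972
```

```bash
python3 -m creep '[[[0,0,0],0],[[0,0,0],0]]' 0.586 && python3 -c "
from h import *
bintilt('s14')" && python3 -m creep '[[[0,0,-30],0],[[0,0,0],0],[[0,0,-30],0],[[0,0,0],0],[[0,0,0],0]]' && python3 -c "
from h import *
bintilt('s15')"
```

```text
clock: 36.02
position: [0.4776, -0.0152, 0.3838]
ee_rot: [0.672, 0.74, 0.0, 0.0]
ft_force: [-0.2, -0.2, -2.1]
grip_width: 0.584
grasp_force: 3.4
n 255 s [-145.   -2.   14.] z [-107.  -48.   17.]
lowest -141.0 -109.0 torque [-0.03 -0.05  0.01] grip 3.4134288132190704 0.58552396155634
clock: 36.48
position: [0.4766, -0.0152, 0.3809]
ee_rot: [0.672, 0.74, -0.001, -0.001]
ft_force: [-0.0, -1.0, -1.3]
grip_width: 0.586
grasp_force: 0.0
n 699 s [-110.  -14.   76.] z [-179. -154. -123.]
lowest -45.0 -194.0 torque [ 0.03  0.07 -0.02] grip 0.0 0.5815988486860171
```

```bash
python3 - <<'E'
from h import *
a=snap('side','s16')['pixels'][100:340,200:520]; b=snap('wrist','w16')['pixels'][0:400]
im=np.hstack([cv2.resize(a,(400,300)),cv2.resize(b,(400,300))])[:,:,::-1]; cv2.imwrite('pics/m16.png',im)
print(manip.get_obs()['ft_force'],manip.get_obs()['grip_width'])
E
```

```text
[-0.94371845  0.14383175  0.37005372] 0.5906188338991284
```

View pics/m16.png

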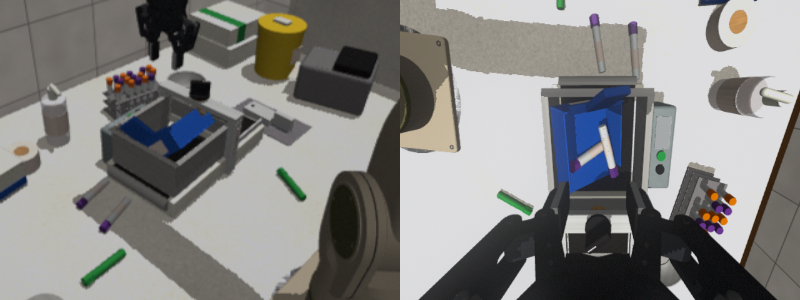

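```bash
python3 - <<'E'
from h import *
c=load('w16'); s=load('s16')
a=cv2.resize(c['pixels'][100:280,225:400],(500,514),interpolation=cv2.INTER_CUBIC)
b=cv2.resize(s['pixels'][165:275,280:410],(300,254),interpolation=cv2.INTER_CUBIC)
Z=np.array([[pt(c,u,v)[2] for u in range(225,400)] for v in range(100,280)])
j=cv2.applyColorMap(np.clip((np.nan_to_num(Z)-.04)/.18*255,0,255).astype(np.uint8),cv2.COLORMAP_JET)[:,:,::-1]
j=cv2.resize(j,(300,260))
im=np.hstack([a,np.vstack([b,j])]); cv2.imwrite('pics/m17.png',np.clip(im[:,:,::-1].astype(float)*1.5,0,255).astype(np.uint8))
# height grid in feeder frame (mm above bench), 15 mm cells
v,u=np.mgrid[100:280,225:400]; P=np.array([pt(c,x,y) for x,y in zip(u.ravel(),v.ravel())]); col=c['pixels'][v.ravel(),u.ravel()].astype(int)
fxx=(P[:,:2]-O)@fx*1e3; fyy=(P[:,:2]-O)@fy*1e3; blue=(col[:,2]>col[:,0]*2)&(col[:,2]>40)
print('cols x',list(range(-97,98,15)))
for y in range(210,-15,-15):
    r=[]
    for x in range(-97,98,15):
        k=(abs(fxx-x)<7.5)&(abs(fyy-y)<7.5); n=k.sum()
        r.append((f"{np.median(P[k,2])*1e3:4.0f}"+('b' if blue[k].mean()>.5 else ' ')) if n>2 else '  -- ')
    print(y,' '.join(r))
E
```

```text
cols x [-97, -82, -67, -52, -37, -22, -7, 8, 23, 38, 53, 68, 83]
210   53    55    55    55    55    54    54    55    55    55    54    54    55 
195  147   146   147   147   146   146   147   202b  197b  186b  147   147   146 
180  147   117   137   147   174b  166b  177b  174b  160b  119b   56    55   108 
165  147   146   163b  176b  115b  102b   89b   78b   80b   99b   56    55   109 
150  146   146   161b  126b  111b  100b   89b   78b   77b   97b   56    55   109 
135  146   146   159b  125b  332   332    87b  109   333   330    56    55   111 
120  146   145   157b  124b  108b   99b   86b  107   108    93b   56    55   110 
105  146   142   156b  122b  108b   98b   94    95   106    91b  100    55   109 
90  146   141   153b  130b  120   114   106    93   104    92b   97b   55   108 
75  146   139   151b  163b  129    94b   82b   72b  102    95b   56    55   107 
60  146   138   146b  116b  104b   93b   83b   72b   92   100    56    55   109 
45  146   132    --   118b  108b   97b   87b   76b   67b   99    55    55    97 
30   --    --    --   121b  111b  100b   89b   64b   55    55    55    55    56 
15   --    --    88    81    --    55    55    55    55    55    55    55    56 
0   --    --    97   104    99    97    98    98    99    97    97    56    --
```

View pics/m17.png

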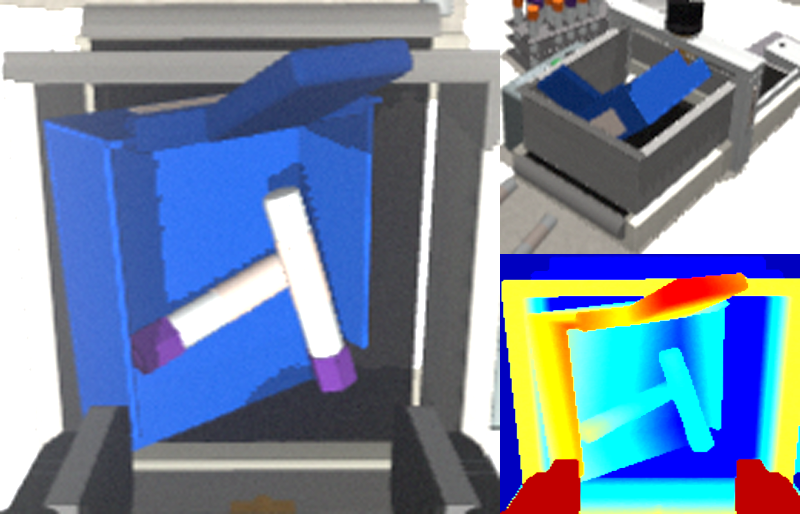

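```bash
cat >> h.py <<'E'
from scipy.spatial.transform import Rotation as Ro
from scipy.optimize import least_squares
BOX=[((0,0,1.5),(75,62,1.5),0),((8,61,25),(67,1.5,25),0),((8,-61,25),(67,1.5,25),0),((-66,61,12),(9,1.5,12),0),((-66,-61,12),(9,1.5,12),0),((73.5,0,25),(1.5,62,25),0),((86,0,78),(6,25,31),.44)]
def sdf(p):
    D=[]
    for c,h,r in BOX:
        q=(p-np.array(c,float))@Ro.from_euler('y',r).as_matrix(); d=np.abs(q)-h
        D.append(np.linalg.norm(np.maximum(d,0),axis=1)+np.minimum(d.max(1),0))
    return np.min(D,0)
def bluepts(c):
    px=c['pixels'].astype(int); m=(px[...,2]>px[...,0]*2)&(px[...,2]>35)&(px[...,2]>1.3*px[...,1])&(c['z_map']>0)
    p=np.array([pt(c,u,v) for v,u in zip(*np.where(m))]); return p
def binfit(P,o0,rv0):
    """bin pose in world: returns origin (m), rotation; rv0 initial Rotation"""
    P=P[::max(1,len(P)//1500)]*1e3
    def res(v):
        return np.abs(sdf((P-v[:3])@(Ro.from_rotvec(v[3:])*rv0).as_matrix()))
    r=least_squares(res,np.r_[np.array(o0)*1e3,0,0,0],loss='soft_l1',f_scale=3,x_scale=[10,10,10,.1,.1,.1])
    R=(Ro.from_rotvec(r.x[3:])*rv0); M=R.as_matrix(); o=r.x[:3]
    H=o+M@[86,0,78]; T=o+M@[-76,0,0]
    print('origin',o.round(0),'handle',H.round(0),'front',T.round(0),'xb',M[:,0].round(2),'yb',M[:,1].round(2),'zb',M[:,2].round(2),'tab up',(M@[np.sin(.44),0,np.cos(.44)]).round(2),'resid med',np.median(res(r.x)).round(1),'tilt',np.arccos(M[2,2]).round(2))
    return o/1e3,R
E
python3 - <<'E'
from h import *
P=np.vstack([bluepts(load('w16')),bluepts(load('s16'))])
f=(P[:,:2]-O); k=(np.abs(f@fx)<.12)&(f@fy>-.0)&(f@fy<.23); P=P[k&(P[:,2]<.26)]; print(len(P))
for roll in (.5,.7):
    R0=Ro.from_euler('z',1.668)*Ro.from_euler('x',-roll)
    R1=Ro.from_euler('z',1.668)*Ro.from_euler('x',roll)
    for R in (R0,R1): binfit(P,np.r_[F(0,.105,.07)],R)
E
```

```text
11291
origin [449. -42. 104.] handle [486.  45. 171.] front [ 459. -117.   98.] xb [-0.14  0.99  0.08] yb [-0.77 -0.16  0.62] zb [0.62 0.03 0.78] tab up [0.51 0.44 0.74] resid med 0.7 tilt 0.68
origin [449. -42. 104.] handle [486.  45. 171.] front [ 459. -117.   98.] xb [-0.14  0.99  0.08] yb [-0.77 -0.16  0.62] zb [0.62 0.03 0.78] tab up [0.51 0.44 0.74] resid med 0.7 tilt 0.68
origin [449. -42. 104.] handle [486.  45. 171.] front [ 459. -117.   98.] xb [-0.14  0.99  0.08] yb [-0.77 -0.16  0.62] zb [0.62 0.03 0.78] tab up [0.51 0.44 0.74] resid med 0.7 tilt 0.68
origin [449. -42. 104.] handle [486.  45. 171.] front [ 459. -117.   98.] xb [-0.14  0.99  0.08] yb [-0.77 -0.16  0.62] zb [0.62 0.03 0.78] tab up [0.51 0.44 0.74] resid med 0.7 tilt 0.68
```

```bash
python3 -m creep '[[[0,0,0],0],[[0,0,0],0]]' 1 && python3 -c "
from h import *
go(.4857,.048,.174,1.711)"
```

```text
clock: 36.8
position: [0.4779, -0.0151, 0.3847]
ee_rot: [0.672, 0.74, 0.0, 0.001]
ft_force: [-0.4, -0.5, 0.2]
grip_width: 0.849
grasp_force: 0.0
shift [ 62.1  13.7 156.7] twist -0.043 yaw now 1.668 tilt 0.08 rows 5 j7 0.04 t 36.8 ft [-0.4 -0.5  0.2]
```

```bash
python3 -m creep '[[[30,7,10],-0.02],[[62,14,30],-0.043],[[62,14,70],-0.043],[[62,14,110],-0.043],[[62,14,140],-0.043]]' && python3 -m creep '[[[0,0,8],0],[[0,0,15],0],[[0,0,17],0],[[0,0,17],0]]' && python3 -c "
from h import *
go(.4857,.048,.174,1.711)" && python3 -m creep '[[[0,0,0],0],[[0,0,0],0],[[0,0,0],0],[[0,0,0],0],[[0,0,0],0]]' 0 40 && python3 - <<'E'
from h import *
o=manip.get_obs(); print(o['ft_force'],o['torque']); go(.4857,.048,.174,1.711)
P=np.vstack([bluepts(snap('wrist','w18')),bluepts(snap('side','s18'))])
f=(P[:,:2]-O); k=(np.abs(f@fx)<.12)&(f@fy>-.02)&(f@fy<.23); P=P[k&(P[:,2]<.26)]
binfit(P,F(0,.105,.07),Ro.from_euler('z',1.7)*Ro.from_euler('x',.3))
E
```

```text
clock: 37.22
position: [0.485, 0.0483, 0.2418]
ee_rot: [0.656, 0.755, -0.0, -0.0]
ft_force: [0.1, -1.3, -0.6]
grip_width: 1.002
grasp_force: 0.0
clock: 37.55
position: [0.4863, 0.048, 0.2281]
ee_rot: [0.656, 0.755, 0.001, 0.001]
ft_force: [-0.7, -0.5, -0.3]
grip_width: 1.004
grasp_force: 0.0
shift [ 0.1 -0.6  0.1] twist -0.001 yaw now 1.71 tilt 0.1 rows 1 j7 -0.18 t 37.55 ft [-0.7 -0.5 -0.3]
clock: 37.97
position: [0.4813, 0.0498, 0.2313]
ee_rot: [0.656, 0.755, -0.006, -0.003]
ft_force: [-56.6, -0.2, 85.1]
grip_width: 0.467
grasp_force: 42.0
[-56.63596755  -0.17400923  85.14984368] [-0.5626117  14.64832519 -0.34305888]
shift [-2.4  4.2  3.3] twist 0.001 yaw now 1.712 tilt 0.74 rows 1 j7 -0.18 t 37.9667 ft [-56.6  -0.2  85.1]
origin [472. -57.  58.] handle [479.  31. 133.] front [ 467. -133.   61.] xb [ 0.06  1.   -0.03] yb [-1.    0.06  0.02] zb [0.03 0.03 1.  ] tab up [0.05 0.45 0.89] resid med 0.3 tilt 0.04
```

```bash
python3 -m creep '[[[0,0,-3],0],[[0,0,-8],0],[[0,0,-15],0],[[0,0,-30],0],[[0,0,-45],0]]' 1 && python3 -m creep '[[[0,0,-20],0],[[0,0,-40],0],[[0,0,-40],0]]' && python3 - <<'E'
from h import *
o=manip.get_obs(); print(o['ft_force']); 
c=snap('wrist','w19'); P=np.vstack([bluepts(c),bluepts(snap('side','s19'))])
f=(P[:,:2]-O); k=(np.abs(f@fx)<.12)&(f@fy>-.02)&(f@fy<.25); P=P[k&(P[:,2]<.26)]
binfit(P,F(0,.105,.07),Ro.from_euler('z',1.6)); go(.479,.031,.133,1.51)
# tubes: non-blue bright points inside the hopper
px=c['pixels'].astype(int); hs=cv2.cvtColor(c['pixels'],cv2.COLOR_RGB2HSV)
m=((hs[...,0]>128)&(hs[...,0]<158)&(hs[...,1]>90)).astype(np.uint8); n,l,s,ce=cv2.connectedComponentsWithStats(m)
for i in range(1,n):
    if s[i][4]>15: p=pt(c,*ce[i]); print('purple',s[i][4],p.round(3),'feeder',((p[:2]-O)@fx).round(3),((p[:2]-O)@fy).round(3))
E
```

```text
clock: 38.48
position: [0.4854, 0.0478, 0.2726]
ee_rot: [0.656, 0.755, 0.0, -0.0]
ft_force: [0.2, -0.6, 0.4]
grip_width: 1.001
grasp_force: 0.0
clock: 38.73
position: [0.4868, 0.0483, 0.3159]
ee_rot: [0.656, 0.755, 0.002, 0.002]
ft_force: [0.5, 0.9, 0.7]
grip_width: 0.999
grasp_force: 0.0
[0.53570117 0.90092383 0.73962865]
origin [473. -56.  58.] handle [477.  31. 135.] front [ 469. -132.   60.] xb [ 0.05  1.   -0.02] yb [-1.    0.05 -0.  ] zb [0.   0.02 1.  ] tab up [0.02 0.44 0.9 ] resid med 0.5 tilt 0.02
shift [-15.6  -9.4 125.6] twist 0.2 yaw now 1.71 tilt 0.12 rows 4 j7 -0.11 t 38.8333 ft [-0.3  0.7 -0.4]
purple 16 [0.536 0.174 0.018] feeder 0.076 0.313
purple 19 [0.54  0.163 0.018] feeder 0.079 0.302
purple 184 [ 0.439 -0.075  0.077] feeder -0.044 0.074
purple 131 [ 0.515 -0.111  0.082] feeder 0.027 0.032
purple 381 [ 0.738 -0.169  0.106] feeder 0.244 -0.048
purple 106 [ 0.726 -0.212  0.097] feeder 0.228 -0.09
```

```bash
python3 -c "
from h import *
go(.477,.032,.137,1.52)"; python3 -m creep '[[[-8,-5,10],0.1],[[-15,-9,30],0.19],[[-15,-9,65],0.19],[[-15,-9,95],0.19],[[-15,-9,110],0.19]]' 0.9 && python3 -c "
from h import *
go(.477,.032,.137,1.52)"
```

```text
shift [-14.3 -11.2 121.6] twist 0.19 yaw now 1.71 tilt 0.12 rows 3 j7 -0.11 t 38.8333 ft [-0.3  0.7 -0.4]
clock: 39.25
position: [0.4771, 0.0303, 0.1985]
ee_rot: [0.725, 0.689, -0.002, -0.001]
ft_force: [-0.8, -11.4, 8.8]
grip_width: 0.897
grasp_force: 5.5
shift [ 1.7 -0.2  7.5] twist -0.0 yaw now 1.52 tilt 0.24 rows 1 j7 -0.35 t 39.25 ft [ -0.8 -11.4   8.8]
```

```bash
python3 -m creep '[[[-2,0,-3],0],[[-5,0,-3],0],[[-5,0,0],0],[[-5,0,0],0]]' && python3 -c "
from h import *
go(.477,.032,.137,1.52)"
```

```text
clock: 39.58
position: [0.4785, 0.0267, 0.2019]
ee_rot: [0.725, 0.689, 0.0, 0.0]
ft_force: [-0.3, 0.0, 0.0]
grip_width: 0.902
grasp_force: 0.0
shift [ 5.2 -1.8 10.9] twist 0.0 yaw now 1.52 tilt 0.04 rows 1 j7 -0.33 t 39.5833 ft [-0.3  0.   0. ]
```

```bash
python3 -m creep '[[[0,-1,5],0],[[0,-1,9],0],[[0,-1,9],0]]' && python3 -m creep '[[[0,0,0],0],[[0,0,0],0],[[0,0,0],0],[[0,0,0],0]]' 0 20 && python3 -m creep '[[[0,0,-6],0],[[0,0,-12],0],[[0,0,-20],0],[[0,0,-30],0],[[0,0,-30],0]]' && python3 -c "
from h import *
go(.477,.032,.137,1.52); print(manip.get_obs()['torque'])"
```

```text
clock: 39.83
position: [0.477, 0.0268, 0.192]
ee_rot: [0.725, 0.689, -0.0, -0.0]
ft_force: [0.2, 0.1, 0.1]
grip_width: 0.901
grasp_force: 0.0
clock: 40.17
position: [0.4774, 0.027, 0.1929]
ee_rot: [0.725, 0.689, 0.0, 0.0]
ft_force: [-0.9, 0.9, 2.5]
grip_width: 0.58
grasp_force: 21.2
clock: 40.58
position: [0.4783, 0.0271, 0.225]
ee_rot: [0.725, 0.689, 0.001, 0.001]
ft_force: [0.4, 1.2, -1.5]
grip_width: 0.583
grasp_force: 21.5
shift [ 4.8 -1.6 34. ] twist 0.001 yaw now 1.521 tilt 0.18 rows 1 j7 -0.31 t 40.5833 ft [ 0.4  1.2 -1.5]
[ 0.5162997  -0.12543042  0.10225576]
```

```bash
cat >> h.py <<'E'
def bf(tag,pitch=.4,zmin=.06):
    o=manip.get_obs(); P=np.vstack([bluepts(snap('wrist',tag+'w')),bluepts(snap('side',tag+'s'))])
    f=(P[:,:2]-O); k=(np.abs(f@fx)<.12)&(f@fy>-.03)&(f@fy<.27); P=P[k&(P[:,2]<.34)&(P[:,2]>zmin)]
    R0=Ro.from_euler('z',1.55)*Ro.from_euler('y',-0.0)*Ro.from_euler('y',-pitch)
    H=o['position']-[0,0,.054]; o0=H-R0.as_matrix()@[.086,0,.078]
    print(len(P),'ft',np.round(o['ft_force'],1),'tq',np.round(o['torque'],2),'grip',o['grasp_force'],o['grip_width'],'H',H.round(3)); return binfit(P,o0,R0)
E
python3 -m creep '[[[0,0,-10],0],[[0,0,-20],0],[[0,0,-30],0],[[0,0,-40],0],[[0,0,-40],0]]' && python3 -c "
from h import *
bf('a',-.4); bf('a',.4)"
```

```text
clock: 41.0
position: [0.4783, 0.027, 0.2651]
ee_rot: [0.725, 0.689, 0.001, 0.001]
ft_force: [-0.2, -0.6, -1.8]
grip_width: 0.576
grasp_force: 21.8
12888 ft [-0.2 -0.6 -1.8] tq [ 0.1  -0.04  0.02] grip 21.795462369918823 0.5764420455676492 H [0.478 0.027 0.211]
origin [474. -53. 126.] handle [480.  32. 206.] front [ 469. -128.  125.] xb [0.06 1.   0.02] yb [-1.    0.06  0.  ] zb [ 0.   -0.02  1.  ] tab up [0.03 0.41 0.91] resid med 0.8 tilt 0.02
12890 ft [ 0.6 -0.1 -2.9] tq [ 0.12  0.06 -0.03] grip 21.760158240795135 0.5830707581867226 H [0.478 0.027 0.209]
origin [473. -56. 127.] handle [478.  31. 204.] front [ 468. -131.  128.] xb [ 0.06  1.   -0.01] yb [-1.    0.06  0.  ] zb [0.   0.01 1.  ] tab up [0.03 0.43 0.9 ] resid med 0.7 tilt 0.01
```

```bash
python3 -m creep '[[[5,0,0],0],[[10,0,0],0],[[10,0,-20],0],[[10,0,-45],0],[[10,0,-65],0]]' && python3 -m creep '[[[0,0,0],0],[[0,0,0],0]]' && python3 -m creep '[[[0,0,0],0],[[0,0,0],0],[[0,0,0],0]]' 0.585 && python3 -c "
from h import *
bf('b',.5)"
```

```text
clock: 41.62
position: [0.4777, 0.0377, 0.3287]
ee_rot: [0.724, 0.69, 0.0, -0.0]
ft_force: [-0.5, -0.6, -2.8]
grip_width: 0.581
grasp_force: 22.3
clock: 41.78
position: [0.4782, 0.0374, 0.328]
ee_rot: [0.724, 0.689, 0.0, 0.001]
ft_force: [0.1, -0.5, -2.9]
grip_width: 0.579
grasp_force: 22.3
clock: 42.03
position: [0.4775, 0.0369, 0.3267]
ee_rot: [0.725, 0.689, -0.001, -0.001]
ft_force: [0.3, -0.3, -2.9]
grip_width: 0.578
grasp_force: 22.3
12407 ft [ 0.3 -0.3 -2.9] tq [0.11 0.04 0.06] grip 22.288559675216675 0.5776992864014318 H [0.477 0.037 0.273]
origin [473. -44. 189.] handle [478.  41. 268.] front [ 468. -120.  188.] xb [0.06 1.   0.01] yb [-1.    0.06  0.  ] zb [ 0.   -0.01  1.  ] tab up [0.03 0.42 0.91] resid med 0.6 tilt 0.01
```

```bash
python3 -m creep '[[[0,0,0],0],[[0,0,0],0]]' 0.587 && python3 -m creep '[[[0,0,0],0],[[0,0,0],0]]' 0.589 && python3 -c "
from h import *
bf('b',.5)"
```

```text
clock: 42.3
position: [0.478, 0.0368, 0.3278]
ee_rot: [0.725, 0.689, 0.0, 0.0]
ft_force: [0.5, -0.9, -0.1]
grip_width: 0.585
grasp_force: 0.0
clock: 42.47
position: [0.478, 0.0368, 0.3279]
ee_rot: [0.725, 0.689, 0.0, 0.0]
ft_force: [-0.8, 0.6, 0.2]
grip_width: 0.587
grasp_force: 0.0
4417 ft [-0.8  0.6  0.2] tq [-0.01 -0.02 -0.  ] grip 0.0 0.5871525759424855 H [0.478 0.037 0.274]
origin [481. -54.  60.] handle [477.  33. 136.] front [ 485. -130.   62.] xb [-0.05  1.   -0.02] yb [-1.   -0.05 -0.  ] zb [-0.    0.02  1.  ] tab up [-0.02  0.45  0.9 ] resid med 0.7 tilt 0.02
```

```bash
python3 -c "
from h import *
go(.477,.0285,.138,1.62)"; python3 -m creep '[[[-8,0,30],-0.1],[[-8,0,70],-0.1],[[-8,0,105],-0.1],[[-8,0,125],-0.1],[[-8,0,134],-0.1]]' 0.9 && python3 -m creep '[[[0,0,0],0],[[0,0,2],0],[[0,0,2],0]]' && python3 -c "
from h import *
go(.477,.0285,.138,1.62)"
```

```text
shift [ -8.4  -0.6 135.8] twist -0.099 yaw now 1.521 tilt 0.02 rows 4 j7 -0.25 t 42.5667 ft [-0.4 -0.6 -0.5]
clock: 42.98
position: [0.476, 0.0286, 0.1909]
ee_rot: [0.689, 0.725, -0.001, -0.002]
ft_force: [-0.1, -0.0, -0.1]
grip_width: 0.9
grasp_force: 0.0
clock: 43.23
position: [0.4783, 0.0289, 0.193]
ee_rot: [0.689, 0.724, 0.001, 0.001]
ft_force: [0.8, 0.3, -0.6]
grip_width: 0.897
grasp_force: 0.0
shift [-0.4 -1.3  1. ] twist 0.001 yaw now 1.621 tilt 0.12 rows 1 j7 -0.25 t 43.2333 ft [ 0.8  0.3 -0.6]
```

```bash
python3 -m creep '[[[0,0,0],0],[[0,0,0],0],[[0,0,0],0],[[0,0,0],0],[[0,0,0],0]]' 0 20 && python3 -m creep '[[[4,0,-10],0],[[8,0,-35],0],[[10,0,-60],0],[[10,0,-85],0],[[10,0,-90],0]]' && python3 -m creep '[[[-10,0,0],0],[[-20,0,0],0],[[-30,0,0],0],[[-40,0,0],0],[[-40,0,0],0]]' && python3 -c "
from h import *
bf('c',.3)"
```

```text
clock: 43.65
position: [0.478, 0.0288, 0.1928]
ee_rot: [0.689, 0.724, 0.0, 0.001]
ft_force: [-0.7, 0.9, 6.2]
grip_width: 0.581
grasp_force: 20.4
clock: 44.07
position: [0.4781, 0.0399, 0.2861]
ee_rot: [0.689, 0.725, 0.002, 0.002]
ft_force: [1.1, 0.4, -2.0]
grip_width: 0.582
grasp_force: 22.0
clock: 44.48
position: [0.4785, -0.0032, 0.2806]
ee_rot: [0.69, 0.724, -0.001, -0.0]
ft_force: [-0.0, -1.7, 0.3]
grip_width: 0.28
grasp_force: 0.0
6827 ft [-0.  -1.7  0.3] tq [-0.05 -0.04 -0.04] grip 0.0 0.2801682517980953 H [ 0.479 -0.003  0.227]
origin [481. -50.  66.] handle [471.  31. 149.] front [ 488. -125.   61.] xb [-0.09  0.99  0.06] yb [-1.   -0.09 -0.03] zb [-0.02 -0.06  1.  ] tab up [-0.06  0.37  0.93] resid med 1.2 tilt 0.06
```

```bash
python3 -m creep '[[[10,0,-20],0],[[20,0,-40],0],[[20,0,-40],0]]' 0.95 && python3 - <<'E'
from h import *
bf('d',0.0)
go(.477,.0285,.138,1.62)
c=load('dw'); hs=cv2.cvtColor(c['pixels'],cv2.COLOR_RGB2HSV)
m=((hs[...,0]>128)&(hs[...,0]<158)&(hs[...,1]>90)).astype(np.uint8); n,l,s,ce=cv2.connectedComponentsWithStats(m)
for i in range(1,n):
    if s[i][4]>15: p=pt(c,*ce[i]); print('purple',s[i][4],p.round(3),'feeder',((p[:2]-O)@fx).round(3),((p[:2]-O)@fy).round(3))
E
```

```text
clock: 44.83
position: [0.4789, 0.0213, 0.3247]
ee_rot: [0.688, 0.725, 0.001, 0.002]
ft_force: [0.7, 1.8, 0.1]
grip_width: 0.513
grasp_force: 0.0
4353 ft [0.7 1.8 0.1] tq [ 0.08 -0.07 -0.01] grip 0.0 0.5133367819386382 H [0.479 0.021 0.271]
origin [480. -52.  65.] handle [472.  30. 147.] front [ 487. -128.   61.] xb [-0.09  0.99  0.05] yb [-1.   -0.09  0.  ] zb [ 0.01 -0.05  1.  ] tab up [-0.03  0.38  0.93] resid med 1.2 tilt 0.05
shift [  9.4  -0.8 129.8] twist 0.001 yaw now 1.621 tilt 0.07 rows 4 j7 -0.11 t 44.9333 ft [-0.2 -0.3 -0.1]
purple 194 [ 0.452 -0.084  0.076] feeder -0.033 0.064
purple 139 [ 0.527 -0.105  0.083] feeder 0.04 0.036
purple 488 [ 0.768 -0.13   0.106] feeder 0.278 -0.013
purple 133 [ 0.776 -0.174  0.105] feeder 0.281 -0.057
```

```bash
python3 -c "
from h import *
go(.4725,.0265,.149,1.66)"
```

```text
shift [  7.6  -5.4 118.8] twist -0.039 yaw now 1.621 tilt 0.07 rows 3 j7 -0.11 t 44.9333 ft [-0.2 -0.3 -0.1]
```

```bash
python3 -m creep '[[[8,-5,30],-0.039],[[8,-5,65],-0.039],[[8,-5,95],-0.039],[[8,-5,112],-0.039],[[8,-5,119],-0.039]]' 0.95 && python3 -m creep '[[[0,0,0],0],[[0,0,0],0],[[0,0,0],0],[[0,0,0],0],[[0,0,0],0]]' 0 60 && python3 -m creep '[[[4,0,-10],0],[[8,0,-30],0],[[8,0,-55],0],[[8,0,-75],0],[[8,0,-84],0]]' && python3 -m creep '[[[-4,0,0],0],[[-8,0,0],0],[[-12,0,0],0],[[-12,0,0],0]]' && python3 -c "
from h import *
bf('e',.1)" && python3 -m creep '[[[-4,0,0],0],[[-8,0,0],0],[[-12,0,0],0],[[-12,0,0],0]]' && python3 -c "
from h import *
bf('e',.1)"
```

```text
clock: 45.35
position: [0.4707, 0.026, 0.1991]
ee_rot: [0.675, 0.738, -0.002, -0.002]
ft_force: [-0.9, -0.5, 1.4]
grip_width: 0.952
grasp_force: 0.0
clock: 45.77
position: [0.4733, 0.0267, 0.2041]
ee_rot: [0.675, 0.738, 0.001, 0.001]
ft_force: [-1.4, 1.8, 7.1]
grip_width: 0.568
grasp_force: 62.6
clock: 46.18
position: [0.4726, 0.0353, 0.2899]
ee_rot: [0.675, 0.738, 0.001, 0.002]
ft_force: [0.7, -0.2, -2.3]
grip_width: 0.567
grasp_force: 63.0
clock: 46.52
position: [0.4721, 0.0259, 0.286]
ee_rot: [0.674, 0.739, 0.001, -0.003]
ft_force: [-4.9, 15.0, 5.1]
grip_width: 0.565
grasp_force: 62.6
13111 ft [-4.9 15.   5.1] tq [3.32 0.82 0.41] grip 62.61551961004443 0.5650315090231786 H [0.472 0.026 0.232]
origin [479. -51. 136.] handle [472.  32. 216.] front [ 486. -127.  134.] xb [-0.09  1.    0.02] yb [-1.   -0.09  0.  ] zb [ 0.01 -0.02  1.  ] tab up [-0.03  0.4   0.91] resid med 0.6 tilt 0.02
clock: 46.95
position: [0.4734, 0.011, 0.2858]
ee_rot: [0.675, 0.738, 0.0, -0.002]
ft_force: [-2.5, 5.7, -0.7]
grip_width: 0.565
grasp_force: 63.8
13305 ft [-2.5  5.7 -0.7] tq [1.62 0.62 0.05] grip 63.8264486288972 0.5650771186374708 H [0.473 0.011 0.232]
origin [479. -66. 134.] handle [473.  16. 215.] front [ 486. -141.  130.] xb [-0.08  1.    0.04] yb [-1.   -0.08  0.  ] zb [ 0.01 -0.04  1.  ] tab up [-0.03  0.39  0.92] resid med 0.6 tilt 0.04
```

```bash
python3 -m creep '[[[-3,0,-6],0],[[-7,0,-12],0],[[-11,0,-18],0],[[-15,0,-23],0],[[-15,0,-23],0]]' && python3 -c "
from h import *
bf('f',.2)" && python3 -m creep '[[[-4,0,-6],0],[[-9,0,-11],0],[[-14,0,-16],0],[[-18,0,-20],0],[[-18,0,-20],0]]' && python3 -c "
from h import *
bf('g',.3)"
```

```text
clock: 47.47
position: [0.4754, -0.0058, 0.3104]
ee_rot: [0.676, 0.737, -0.0, 0.0]
ft_force: [-1.7, -0.3, -4.9]
grip_width: 0.564
grasp_force: 62.6
14744 ft [-1.7 -0.3 -4.9] tq [ 0.58  0.41 -0.08] grip 62.5579047203064 0.5638732967983513 H [ 0.475 -0.006  0.256]
origin [480. -64. 149.] handle [476.   5. 242.] front [ 484. -138.  133.] xb [-0.06  0.98  0.2 ] yb [-1.   -0.06  0.01] zb [ 0.02 -0.2   0.98] tab up [-0.    0.23  0.97] resid med 1.0 tilt 0.2
clock: 47.98
position: [0.4772, -0.023, 0.3307]
ee_rot: [0.675, 0.737, 0.0, 0.0]
ft_force: [-1.2, 1.6, -5.0]
grip_width: 0.563
grasp_force: 62.4
16024 ft [-1.2  1.6 -5. ] tq [0.94 0.4  0.  ] grip 62.39712953567505 0.5629551746897339 H [ 0.477 -0.023  0.277]
origin [480. -61. 161.] handle [478.  -9. 265.] front [ 484. -132.  133.] xb [-0.06  0.93  0.36] yb [-1.   -0.07  0.02] zb [ 0.04 -0.36  0.93] tab up [0.01 0.07 1.  ] resid med 0.9 tilt 0.37
```

```bash
python3 -m creep '[[[-7,0,-5],0],[[-14,0,-10],0],[[-22,0,-15],0],[[-33,0,-20],0],[[-33,0,-20],0]]' && python3 -c "
from h import *
bf('h',.6)" && python3 -m creep '[[[-8,0,-4],0],[[-16,0,-7],0],[[-24,0,-9],0],[[-32,0,-11],0],[[-32,0,-11],0]]' && python3 -c "
from h import *
bf('i',.8)"
```

```text
clock: 48.5
position: [0.4804, -0.0585, 0.3511]
ee_rot: [0.676, 0.737, -0.0, 0.001]
ft_force: [-0.4, -1.4, -2.5]
grip_width: 0.532
grasp_force: 61.5
18278 ft [-0.4 -1.4 -2.5] tq [ 0.04  0.02 -0.  ] grip 61.45339250564575 0.5316844019351568 H [ 0.48  -0.059  0.297]
origin [480. -63. 172.] handle [481. -39. 286.] front [ 484. -124.  127.] xb [-0.04  0.81  0.59] yb [-1.   -0.07  0.02] zb [ 0.06 -0.59  0.81] tab up [ 0.04 -0.19  0.98] resid med 0.6 tilt 0.63
clock: 49.02
position: [0.4828, -0.0894, 0.361]
ee_rot: [0.676, 0.737, -0.0, 0.0]
ft_force: [0.2, -1.3, -0.1]
grip_width: 0.451
grasp_force: 0.0
20999 ft [ 0.2 -1.3 -0.1] tq [-0.    0.1  -0.03] grip 0.018873304907174315 0.45116287131137 H [ 0.483 -0.089  0.307]
origin [483. -71. 184.] handle [481. -56. 299.] front [ 488. -129.  135.] xb [-0.06  0.76  0.65] yb [-1.   -0.07 -0.01] zb [ 0.04 -0.65  0.76] tab up [ 0.01 -0.26  0.97] resid med 1.8 tilt 0.7
```

```bash
python3 -m creep '[[[0,0,0],0],[[0,0,0],0],[[0,0,0],0]]' && python3 -c "
from h import *
o=manip.get_obs(); print(o['ft_force'],o['grip_width'])
R=bf('j',.8); bf('j',0.)
c=load('jw'); hs=cv2.cvtColor(c['pixels'],cv2.COLOR_RGB2HSV)
m=((hs[...,0]>128)&(hs[...,0]<158)&(hs[...,1]>90)).astype(np.uint8); n,l,s,ce=cv2.connectedComponentsWithStats(m)
for i in range(1,n):
    if s[i][4]>15: p=pt(c,*ce[i]); print('purple',s[i][4],p.round(3),'feeder',((p[:2]-O)@fx).round(3),((p[:2]-O)@fy).round(3))
"
```

```text
clock: 49.37
position: [0.4827, -0.0865, 0.3608]
ee_rot: [0.675, 0.738, 0.0, 0.0]
ft_force: [-0.5, -1.3, 0.2]
grip_width: -0.0
grasp_force: 0.0
[-0.51913162 -1.29239255  0.20372422] -9.623613622457688e-05
6995 ft [-0.5 -1.3  0.2] tq [-0.    0.03 -0.04] grip 0.0 -9.623613622457688e-05 H [ 0.483 -0.087  0.307]
origin [479. -51.  61.] handle [465.  34. 138.] front [ 491. -126.   62.] xb [-0.16  0.99 -0.01] yb [-0.99 -0.16  0.  ] zb [-0.    0.01  1.  ] tab up [-0.07  0.43  0.9 ] resid med 0.5 tilt 0.01
6923 ft [-0.6 -0.9 -0.1] tq [ 0.08 -0.03  0.01] grip 0.0 -0.0016878565870664375 H [ 0.483 -0.087  0.307]
origin [479. -51.  61.] handle [465.  35. 138.] front [ 491. -126.   62.] xb [-0.16  0.99 -0.01] yb [-0.99 -0.16  0.  ] zb [-0.    0.01  1.  ] tab up [-0.07  0.43  0.9 ] resid med 0.4 tilt 0.01
purple 192 [ 0.454 -0.104  0.078] feeder -0.033 0.044
purple 169 [ 0.536 -0.097  0.083] feeder 0.05 0.043
purple 430 [ 0.768 -0.133  0.106] feeder 0.277 -0.015
purple 601 [ 0.752 -0.175  0.105] feeder 0.258 -0.055
purple 206 [ 0.725 -0.214  0.105] feeder 0.227 -0.092
purple 199 [ 0.768 -0.221  0.105] feeder 0.268 -0.102
```

```bash
python3 -m creep '[[[20,0,0],0],[[60,0,0],0],[[100,0,0],0],[[117,0,0],0],[[117,0,0],0]]' 0.95 && python3 -c "
from h import *
go(.4655,.031,.142,1.73)"
```

```text
clock: 49.98
position: [0.4717, 0.0347, 0.3612]
ee_rot: [0.672, 0.74, 0.0, 0.0]
ft_force: [-0.1, -0.1, -0.4]
grip_width: 0.71
grasp_force: 0.0
shift [ -3.1  -6.7 165.2] twist -0.063 yaw now 1.667 tilt 0.06 rows 4 j7 -0.07 t 49.9833 ft [-0.1 -0.1 -0.4]
```

```bash
python3 -m creep '[[[-3,-7,40],-0.063],[[-3,-7,80],-0.063],[[-3,-7,120],-0.063],[[-3,-7,155],-0.063],[[-3,-7,165],-0.063]]' 0.95 && python3 -m creep '[[[0,0,0],0],[[0,0,0],0],[[0,0,0],0],[[0,0,0],0],[[0,0,0],0]]' 0 40 && python3 -m creep '[[[0,0,-4],0],[[-4,0,-4],0.03],[[-8,0,-4],0.063],[[-12,0,-4],0.063],[[-12,0,0],0.063]]' && python3 -m creep '[[[0,0,0],0],[[0,0,0],0],[[0,0,-40],0],[[0,0,-80],0],[[0,0,-80],0]]' 0.95 && python3 -c "
from h import *
bf('l',0.); go(.4655,.031,.142,1.73)"
```

```text
clock: 50.4
position: [0.4632, 0.0252, 0.1912]
ee_rot: [0.652, 0.759, -0.002, -0.003]
ft_force: [-1.1, -0.1, -1.1]
grip_width: 0.949
grasp_force: 0.0
clock: 50.82
position: [0.4667, 0.0259, 0.1974]
ee_rot: [0.652, 0.759, 0.001, 0.001]
ft_force: [0.2, -0.7, 2.6]
grip_width: 0.572
grasp_force: 43.2
clock: 51.23
position: [0.4671, 0.0147, 0.1962]
ee_rot: [0.675, 0.737, 0.0, -0.001]
ft_force: [-24.8, 7.1, 67.3]
grip_width: 0.571
grasp_force: 50.1
clock: 51.65
position: [0.4701, 0.0145, 0.2822]
ee_rot: [0.675, 0.738, 0.003, 0.004]
ft_force: [0.2, 0.7, 0.4]
grip_width: 0.95
grasp_force: 0.0
6601 ft [0.2 0.7 0.4] tq [ 0.01 -0.04  0.01] grip 0.0 0.9497084447551182 H [0.47  0.014 0.228]
origin [475. -64.  60.] handle [467.  24. 136.] front [ 481. -140.   62.] xb [-0.09  1.   -0.03] yb [-1.   -0.09 -0.  ] zb [-0.    0.03  1.  ] tab up [-0.04  0.45  0.89] resid med 0.6 tilt 0.03
shift [17.6 -1.5 81.1] twist -0.071 yaw now 1.659 tilt 0.2 rows 2 j7 -0.07 t 51.75 ft [ 0.3 -0.3 -0.7]
```

```bash
python3 -c "
from h import *
go(.467,.024,.138,1.66)" && python3 -m creep '[[[10,-2,30],0],[[10,-2,60],0],[[10,-2,80],0],[[10,-2,88],0],[[10,-2,88],0]]' 0.95 && python3 -c "
from h import *
go(.467,.024,.138,1.66)"
```

```text
shift [10.5 -0.6 85.1] twist -0.001 yaw now 1.659 tilt 0.2 rows 3 j7 -0.07 t 51.75 ft [ 0.3 -0.3 -0.7]
clock: 52.17
position: [0.4632, 0.0237, 0.1855]
ee_rot: [0.675, 0.738, -0.001, -0.002]
ft_force: [0.4, -0.2, 0.9]
grip_width: 0.951
grasp_force: 0.0
shift [ 0.   3.8 -6.5] twist -0.0 yaw now 1.66 tilt 0.25 rows 1 j7 -0.19 t 52.1667 ft [ 0.4 -0.2  0.9]
```

```bash
python3 -m creep '[[[0,3,-3],0],[[0,3,-3],0]]' && python3 -m creep '[[[0,0,0],0],[[0,0,0],0],[[0,0,0],0],[[0,0,0],0],[[0,0,0],0]]' 0 120 && python3 -m creep '[[[4,0,-8],0],[[5,0,-25],0],[[5,0,-45],0],[[5,0,-65],0],[[5,0,-65],0]]' && python3 -c "
from h import *
bf('m',0.)"
```

```text
clock: 52.33
position: [0.4688, 0.0242, 0.1923]
ee_rot: [0.675, 0.738, 0.001, 0.001]
ft_force: [0.9, -0.1, 0.7]
grip_width: 0.948
grasp_force: 0.0
clock: 52.75
position: [0.468, 0.0243, 0.1919]
ee_rot: [0.675, 0.738, 0.0, 0.001]
ft_force: [-2.2, -0.0, 9.7]
grip_width: 0.566
grasp_force: 123.0
clock: 53.17
position: [0.4683, 0.0299, 0.2593]
ee_rot: [0.675, 0.738, 0.001, 0.002]
ft_force: [0.8, 0.0, -2.6]
grip_width: 0.567
grasp_force: 124.4
13755 ft [ 0.8  0.  -2.6] tq [ 0.15 -0.06 -0.  ] grip 124.40847158432007 0.5673765948884776 H [0.468 0.03  0.205]
origin [473. -42. 127.] handle [464.  32. 216.] front [ 484. -116.  116.] xb [-0.14  0.98  0.14] yb [-0.99 -0.14  0.02] zb [ 0.04 -0.13  0.99] tab up [-0.02  0.3   0.95] resid med 1.7 tilt 0.14
```

```bash
python3 -m creep '[[[-3,0,0],0],[[-6,0,0],0],[[-6,0,0],0]]' && python3 -c "
from h import *
bf('n',.02)" && python3 -m creep '[[[-3,0,-6],0],[[-7,0,-13],0],[[-11,0,-19],0],[[-15,0,-25],0],[[-15,0,-25],0]]' && python3 -c "
from h import *
bf('o',.15)"
```

```text
clock: 53.52
position: [0.4672, 0.0223, 0.2548]
ee_rot: [0.675, 0.738, -0.001, -0.001]
ft_force: [-0.5, -0.5, -1.5]
grip_width: 0.564
grasp_force: 124.4
13918 ft [-0.5 -0.5 -1.5] tq [ 0.15  0.08 -0.02] grip 124.41099643707275 0.5644788840338224 H [0.467 0.022 0.201]
origin [470. -43. 124.] handle [470.  27. 217.] front [ 473. -118.  110.] xb [-0.04  0.98  0.18] yb [-1.   -0.05  0.04] zb [ 0.04 -0.18  0.98] tab up [0.02 0.25 0.97] resid med 2.2 tilt 0.19
clock: 54.03
position: [0.4693, 0.0086, 0.2823]
ee_rot: [0.675, 0.738, 0.001, -0.0]
ft_force: [-0.8, 4.8, -2.3]
grip_width: 0.56
grasp_force: 127.0
13367 ft [-0.8  4.8 -2.3] tq [1.79 0.38 0.16] grip 127.04128503799438 0.5601381576166817 H [0.469 0.009 0.228]
origin [478. -66. 136.] handle [469.  10. 224.] front [ 487. -141.  127.] xb [-0.12  0.99  0.12] yb [-0.99 -0.12 -0.  ] zb [ 0.01 -0.12  0.99] tab up [-0.04  0.31  0.95] resid med 0.7 tilt 0.12
```

```bash
python3 -m creep '[[[-6,0,-7],0],[[-12,0,-14],0],[[-18,0,-20],0],[[-24,0,-26],0],[[-24,0,-26],0]]' && python3 -c "
from h import *
bf('p',.3)" && python3 -m creep '[[[-6,0,-5],0],[[-12,0,-10],0],[[-18,0,-15],0],[[-24,0,-20],0],[[-24,0,-20],0]]' && python3 -c "
from h import *
bf('q',.5)"
```

```text
clock: 54.55
position: [0.4719, -0.0158, 0.3084]
ee_rot: [0.675, 0.738, 0.001, 0.001]
ft_force: [0.9, 5.7, -0.4]
grip_width: 0.566
grasp_force: 128.6
16321 ft [ 0.9  5.7 -0.4] tq [ 1.56 -0.29  0.21] grip 128.64267110824585 0.5655720054797483 H [ 0.472 -0.016  0.254]
origin [476. -67. 154.] handle [470. -11. 255.] front [ 483. -139.  129.] xb [-0.1   0.94  0.32] yb [-0.99 -0.1  -0.  ] zb [ 0.03 -0.32  0.95] tab up [-0.02  0.11  0.99] resid med 0.7 tilt 0.33
clock: 55.07
position: [0.4732, -0.0396, 0.3274]
ee_rot: [0.675, 0.738, 0.0, -0.0]
ft_force: [-1.1, 6.6, -2.2]
grip_width: 0.566
grasp_force: 130.4
18977 ft [-1.1  6.6 -2.2] tq [2.1 0.6 0.1] grip 130.41393041610718 0.5657838784860588 H [ 0.473 -0.04   0.273]
origin [474. -66. 161.] handle [471. -33. 273.] front [ 481. -131.  122.] xb [-0.08  0.85  0.52] yb [-1.  -0.1 -0. ] zb [ 0.05 -0.52  0.86] tab up [ 0.01 -0.1   0.99] resid med 0.6 tilt 0.54
```

```bash
python3 -m creep '[[[-8,0,-4],0],[[-16,0,-8],0],[[-24,0,-12],0],[[-30,0,-14],0],[[-30,0,-14],0]]' && python3 -c "
from h import *
bf('r',.7)" && python3 -m creep '[[[-7,0,-2],0],[[-14,0,-4],0],[[-21,0,-5],0],[[-28,0,-6],0],[[-28,0,-6],0]]' && python3 -c "
from h import *
bf('s',.9)
c=load('sw'); hs=cv2.cvtColor(c['pixels'],cv2.COLOR_RGB2HSV)
m=((hs[...,0]>128)&(hs[...,0]<158)&(hs[...,1]>90)).astype(np.uint8); n,l,s,ce=cv2.connectedComponentsWithStats(m)
for i in range(1,n):
    if s[i][4]>15: p=pt(c,*ce[i]); print('purple',s[i][4],p.round(3),'feeder',((p[:2]-O)@fx).round(3),((p[:2]-O)@fy).round(3))
"
```

```text
clock: 55.58
position: [0.4766, -0.0693, 0.342]
ee_rot: [0.675, 0.738, 0.001, 0.001]
ft_force: [0.2, 6.8, 2.9]
grip_width: 0.564
grasp_force: 128.8
23256 ft [0.2 6.8 2.9] tq [1.76 0.11 0.16] grip 128.83104801177979 0.5640493881322731 H [ 0.477 -0.069  0.288]
origin [478. -78. 180.] handle [473. -52. 293.] front [ 483. -140.  136.] xb [-0.08  0.82  0.57] yb [-1.   -0.07 -0.03] zb [ 0.02 -0.57  0.82] tab up [-0.01 -0.17  0.99] resid med 1.4 tilt 0.61
clock: 56.1
position: [0.48, -0.0959, 0.3501]
ee_rot: [0.675, 0.738, 0.002, 0.002]
ft_force: [-1.7, 11.7, 19.3]
grip_width: 0.561
grasp_force: 121.3
27163 ft [-1.7 11.7 19.3] tq [ 3.28  0.59 -0.35] grip 121.29120826721191 0.5607334875891543 H [ 0.48  -0.096  0.296]
origin [479. -69. 185.] handle [479. -84. 300.] front [ 483. -112.  122.] xb [-0.06  0.57  0.82] yb [-1.   -0.09 -0.01] zb [ 0.06 -0.82  0.57] tab up [ 0.03 -0.5   0.87] resid med 0.5 tilt 0.96
purple 463 [ 0.768 -0.133  0.106] feeder 0.277 -0.016
purple 642 [ 0.751 -0.174  0.106] feeder 0.257 -0.055
purple 223 [ 0.725 -0.214  0.106] feeder 0.226 -0.092
purple 212 [ 0.768 -0.221  0.104] feeder 0.269 -0.103
```

```bash
python3 -m creep '[[[10,0,-6],0],[[20,0,-10],0],[[35,0,-10],0],[[50,0,-10],0],[[60,0,-10],0]]' && python3 -c "
from h import *
bf('u',1.)
for n in ('uw','us'):
  c=load(n); hs=cv2.cvtColor(c['pixels'],cv2.COLOR_RGB2HSV)
  m=((hs[...,0]>128)&(hs[...,0]<158)&(hs[...,1]>80)).astype(np.uint8); k,l,s,ce=cv2.connectedComponentsWithStats(m)
  for i in range(1,k):
    p=pt(c,*ce[i]); 
    if s[i][4]>8 and p[0]<.62: print(n,'purple',s[i][4],p.round(3),'feeder',((p[:2]-O)@fx).round(3),((p[:2]-O)@fy).round(3))
"
```

```text
clock: 56.62
position: [0.4727, -0.0355, 0.3567]
ee_rot: [0.675, 0.738, -0.0, 0.0]
ft_force: [-0.2, 0.2, -1.3]
grip_width: 0.562
grasp_force: 124.9
26904 ft [-0.2  0.2 -1.3] tq [ 0.   -0.02 -0.03] grip 124.8908257484436 0.5622455529554143 H [ 0.473 -0.035  0.303]
origin [472. -15. 190.] handle [472. -24. 306.] front [476. -61. 130.] xb [-0.06  0.61  0.79] yb [-1.   -0.09 -0.  ] zb [ 0.07 -0.79  0.61] tab up [ 0.04 -0.45  0.89] resid med 0.5 tilt 0.91
uw purple 152 [0.452 0.169 0.018] feeder -0.008 0.316
uw purple 220 [0.537 0.168 0.019] feeder 0.077 0.307
us purple 46 [ 0.482 -0.108  0.073] feeder -0.004 0.037
us purple 47 [0.533 0.172 0.016] feeder 0.073 0.312
us purple 54 [0.446 0.177 0.017] feeder -0.013 0.325
```

```bash
python3 -m creep '[[[0,0,-25],0],[[0,0,-2],0],[[0,0,-25],0],[[0,0,-2],0],[[0,0,-2],0]]' && python3 -m creep '[[[0,0,-35],0],[[0,0,-65],0],[[0,0,-65],0],[[0,0,-65],0]]' && python3 - <<'E'
from h import *
print(np.mean([manip.get_obs()['ft_force'] for _ in range(1)],0))
for n in ('side','wrist','top'):
  c=snap(n,'v'+n); hs=cv2.cvtColor(c['pixels'],cv2.COLOR_RGB2HSV)
  m=((hs[...,0]>128)&(hs[...,0]<158)&(hs[...,1]>80)).astype(np.uint8); k,l,s,ce=cv2.connectedComponentsWithStats(m)
  for i in range(1,k):
    p=pt(c,*ce[i]); 
    if s[i][4]>5 and p[0]<.62: print(n,'purple',s[i][4],p.round(3),'feeder',((p[:2]-O)@fx).round(3),((p[:2]-O)@fy).round(3))
c=load('vside'); v,u=np.mgrid[150:290,260:430]
P=np.array([pt(c,x,y) for x,y in zip(u.ravel(),v.ravel())]); f=P[:,:2]-O; X,Y=f@fx*1e3,f@fy*1e3; br=c['pixels'][v.ravel(),u.ravel()].max(1)
k=(abs(X)<78)&(Y>10)&(Y<185)&(P[:,2]<.11)&(P[:,2]>.062); print('points above belt',k.sum())
for a in range(15,190,15): print(a,[int(((abs(X-b)<7.5)&(abs(Y-a)<7.5)&k).sum()) for b in range(-75,80,15)])
E
```

```text
clock: 57.13
position: [0.4722, -0.0385, 0.3563]
ee_rot: [0.675, 0.737, -0.001, -0.001]
ft_force: [-0.6, 0.5, -3.2]
grip_width: 0.563
grasp_force: 125.6
clock: 57.47
position: [0.4734, -0.038, 0.425]
ee_rot: [0.675, 0.738, 0.0, 0.001]
ft_force: [-0.1, -0.3, -2.2]
grip_width: 0.569
grasp_force: 126.3
[-0.0701302  -0.34891576 -2.19326016]
side purple 38 [ 0.52  -0.113  0.066] feeder 0.032 0.029
side purple 58 [ 0.471 -0.083  0.071] feeder -0.013 0.063
side purple 50 [0.533 0.172 0.017] feeder 0.073 0.312
side purple 53 [0.447 0.177 0.017] feeder -0.012 0.324
wrist purple 153 [0.451 0.173 0.018] feeder -0.008 0.32
wrist purple 154 [0.537 0.169 0.018] feeder 0.077 0.307
top purple 30 [0.537 0.17  0.014] feeder 0.077 0.308
top purple 30 [0.451 0.173 0.019] feeder -0.009 0.32
points above belt 267
15 [0, 0, 2, 0, 1, 1, 1, 18, 0, 1, 0]
30 [0, 0, 0, 0, 0, 0, 0, 44, 21, 0, 0]
45 [0, 0, 0, 0, 1, 0, 0, 0, 0, 0, 0]
60 [0, 0, 0, 0, 26, 9, 1, 0, 0, 0, 0]
75 [0, 0, 0, 0, 4, 21, 21, 4, 0, 0, 0]
90 [0, 0, 0, 0, 0, 0, 9, 26, 6, 1, 0]
105 [0, 0, 0, 0, 0, 0, 0, 3, 23, 16, 0]
120 [0, 0, 0, 0, 0, 0, 0, 0, 0, 7, 0]
135 [0, 0, 0, 0, 0, 0, 0, 0, 0, 0, 0]
150 [0, 0, 0, 0, 0, 0, 0, 0, 0, 0, 0]
165 [0, 0, 0, 0, 0, 0, 0, 0, 0, 0, 0]
180 [0, 0, 0, 0, 0, 0, 0, 0, 0, 0, 0]
```

```bash
python3 -c "
from h import *
go(.526,.2505,.371,1.366)"
```

```text
shift [282.6  78.6  -2.4] twist 0.293 yaw now 1.659 tilt 0.1 rows 8 j7 0.09 t 57.6167 ft [ 0.3 -0.4 -1.5]
```

```bash
python3 -m creep '[[[30,8,0],0],[[65,18,0],0],[[103,29,0],0],[[141,39,0],0],[[179,50,0],0]]' && python3 -m creep '[[[38,11,0],0.05],[[70,20,0],0.1],[[95,26,0],0.17],[[104,28,0],0.24],[[104,28,0],0.293]]' && python3 -m creep '[[[0,0,30],0],[[0,0,70],0],[[0,0,110],0],[[0,0,145],0],[[0,0,165],0]]' && python3 -m creep '[[[0,0,10],0],[[0,0,18],0],[[0,0,18],0]]' && python3 - <<'E'
from h import *
go(.526,.2505,.18,1.366)
def bfb(tag,pitch,yaw=1.366):
    o=manip.get_obs(); P=np.vstack([bluepts(snap('side',tag+'s')),bluepts(snap('top',tag+'t'))]); H=o['position']-[0,0,.054]
    P=P[(np.hypot(P[:,0]-H[0],P[:,1]-H[1])<.13)&(P[:,2]<.26)&(P[:,2]>.004)]; R0=Ro.from_euler('z',yaw)*Ro.from_euler('y',-pitch)
    print(len(P)); binfit(P,H-R0.as_matrix()@[.086,0,.078],R0)
bfb('x',.9)
E
```

```text
clock: 58.03
position: [0.5067, 0.1464, 0.4229]
ee_rot: [0.676, 0.737, -0.001, -0.0]
ft_force: [0.8, -1.0, -1.5]
grip_width: 0.567
grasp_force: 126.0
clock: 58.45
position: [0.5246, 0.2543, 0.4219]
ee_rot: [0.775, 0.632, -0.001, -0.001]
ft_force: [-0.1, -0.5, -2.1]
grip_width: 0.567
grasp_force: 126.2
clock: 58.87
position: [0.524, 0.2496, 0.2533]
ee_rot: [0.775, 0.631, -0.003, -0.001]
ft_force: [0.2, -0.8, -2.9]
grip_width: 0.564
grasp_force: 125.9
clock: 59.12
position: [0.5254, 0.251, 0.2396]
ee_rot: [0.775, 0.631, -0.001, -0.0]
ft_force: [0.3, -0.4, -2.5]
grip_width: 0.564
grasp_force: 125.9
shift [-0.3  0.7  5.6] twist 0.001 yaw now 1.367 tilt 0.1 rows 1 j7 -1.0 t 59.1167 ft [ 0.3 -0.4 -2.5]
1844
origin [529. 268.  76.] handle [527. 263. 192.] front [519. 221.  18.] xb [0.13 0.62 0.77] yb [-0.98  0.2  -0.01] zb [-0.16 -0.75  0.64] tab up [-0.09 -0.42  0.9 ] resid med 0.5 tilt 0.88
```

```bash
python3 -m creep '[[[0,0,8],0],[[0,0,15],0],[[0,0,15],0]]' 0.580 20 && python3 -m creep '[[[0,0,0],0],[[0,0,0],0]]' 0.582 20 && python3 -c "
from h import *
o=manip.get_obs(); print(o['ft_force'],o['grasp_force'],o['torque'])"
```

```text
clock: 59.47
position: [0.5263, 0.2515, 0.2258]
ee_rot: [0.776, 0.631, 0.001, 0.0]
ft_force: [1.0, -0.2, 0.6]
grip_width: 0.584
grasp_force: 26.0
clock: 59.63
position: [0.526, 0.2512, 0.2261]
ee_rot: [0.776, 0.631, 0.001, 0.0]
ft_force: [1.5, -0.0, 1.3]
grip_width: 0.58
grasp_force: 16.9
[ 1.49940293 -0.01196085  1.31948706] 16.869971752166748 [-0.04726739 -0.51578248 -0.04572574]
```

Grip is now about 17 N and the front rests on the bench; lower the bin flat in an arc about its front edge.

```bash
python3 -m creep '[[[14,0,3],0],[[28,0,7],0],[[42,0,13],0],[[55,0,20],0],[[55,0,20],0]]' && python3 -c "
from h import *
o=manip.get_obs(); print(o['ft_force'],o['grasp_force'],o['torque'])" && python3 -m creep '[[[12,0,8],0],[[25,0,17],0],[[36,0,27],0],[[46,0,38],0],[[46,0,38],0]]' && python3 - <<'E'
from h import *
go(.526,.2505,.18,1.366)
o=manip.get_obs(); P=np.vstack([bluepts(snap('side','ys')),bluepts(snap('top','yt'))]); H=o['position']-[0,0,.054]; print(o['grasp_force'],o['grip_width'])
P=P[(np.hypot(P[:,0]-.535,P[:,1]-.3)<.14)&(P[:,2]<.26)&(P[:,2]>.004)]; R0=Ro.from_euler('z',1.366)*Ro.from_euler('y',-.3)
print(len(P)); binfit(P,H-R0.as_matrix()@[.086,0,.078],R0)
E
```

```text
clock: 60.05
position: [0.536, 0.3077, 0.205]
ee_rot: [0.775, 0.632, 0.0, -0.001]
ft_force: [-1.3, 2.0, 1.9]
grip_width: 0.581
grasp_force: 16.2
[-1.27048953  2.00219683  1.91547915] 16.157063841819763 [ 0.56695039  0.30524596 -0.18320107]
clock: 60.47
position: [0.5452, 0.3515, 0.1657]
ee_rot: [0.775, 0.632, -0.001, -0.001]
ft_force: [0.6, 1.4, 0.9]
grip_width: 0.584
grasp_force: 14.2
shift [-102.8    1.4  -68.3] twist 0.003 yaw now 1.369 tilt 0.12 rows 3 j7 -1.18 t 60.4667 ft [0.6 1.4 0.9]
14.157498478889465 0.5837424747530823
2933
origin [534. 294.  18.] handle [548. 362. 111.] front [520. 220.   4.] xb [0.19 0.96 0.19] yb [-0.98  0.19  0.01] zb [-0.03 -0.18  0.98] tab up [0.05 0.25 0.97] resid med 0.7 tilt 0.19
```

```bash
python3 -m creep '[[[5,0,8],0],[[10,0,17],0],[[14,0,24],0],[[14,0,24],0]]' && python3 -m creep '[[[0,0,0],0],[[0,0,0],0],[[0,0,0],0],[[0,0,-10],0],[[0,0,-40],0]]' 0.85 && python3 -m creep '[[[0,0,-40],0],[[0,0,-80],0],[[0,0,-120],0],[[0,0,-160],0],[[0,0,-160],0]]' 1 && python3 - <<'E'
from h import *
o=manip.get_obs(); P=np.vstack([bluepts(snap('side','zs')),bluepts(snap('top','zt')),bluepts(snap('wrist','zw'))]); H=np.array([.55,.37,.078])
P=P[(np.hypot(P[:,0]-.535,P[:,1]-.3)<.12)&(P[:,2]<.26)&(P[:,2]>.004)]; R0=Ro.from_euler('z',1.366)
print(len(P)); binfit(P,H-R0.as_matrix()@[.086,0,.078],R0)
# outfeed side near gate: anything above belt
for n,c in (('top',load('zt')),('side',load('zs'))):
  px=c['pixels']; v,u=np.mgrid[150:290,290:460]; P=np.array([pt(c,x,y) for x,y in zip(u.ravel(),v.ravel())]); f=P[:,:2]-O; X,Y=f@fx*1e3,f@fy*1e3; k=(P[:,2]>.062)&(P[:,2]<.1)&(abs(X)<76)
  b=px[v.ravel(),u.ravel()].max(1)
  print(n); 
  for a in range(-105,190,15): print(a,[f"{int(((abs(X-q)<7.5)&(abs(Y-a)<7.5)&k).sum())}/{int(np.max(b[(abs(X-q)<7.5)&(abs(Y-a)<7.5)&(P[:,2]<.1)],initial=0))}" for q in range(-75,80,15)])
E
```

```text
clock: 60.9
position: [0.5484, 0.364, 0.1417]
ee_rot: [0.775, 0.632, -0.001, -0.0]
ft_force: [1.0, 0.0, -0.7]
grip_width: 0.579
grasp_force: 12.2
clock: 61.32
position: [0.5479, 0.3621, 0.1809]
ee_rot: [0.776, 0.631, -0.003, -0.0]
ft_force: [0.4, 0.1, -0.1]
grip_width: 0.85
grasp_force: 0.0
clock: 61.73
position: [0.5494, 0.3654, 0.3537]
ee_rot: [0.776, 0.631, 0.006, 0.0]
ft_force: [-0.6, 1.5, 0.2]
grip_width: 0.997
grasp_force: 0.0
5051
origin [535. 291.   5.] handle [551. 377.  81.] front [520. 216.   6.] xb [ 0.19  0.98 -0.02] yb [-0.98  0.19 -0.  ] zb [0.   0.02 1.  ] tab up [0.08 0.44 0.9 ] resid med 0.7 tilt 0.02
top
-105 ['0/102', '0/24', '0/23', '0/24', '0/23', '0/28', '0/26', '0/24', '0/20', '0/24', '0/100']
-90 ['0/131', '0/23', '0/21', '0/24', '0/25', '0/25', '0/24', '0/21', '0/24', '0/25', '0/100']
-75 ['0/135', '0/25', '0/23', '0/24', '0/28', '0/21', '0/22', '0/27', '0/23', '0/26', '0/110']
-60 ['0/100', '0/24', '0/23', '0/24', '0/26', '0/25', '0/24', '0/23', '0/23', '0/23', '0/112']
-45 ['0/132', '0/25', '0/22', '0/23', '0/23', '0/23', '0/25', '0/20', '0/25', '0/25', '0
[... 2486 characters left out ...]
', '0/0', '0/0', '0/0', '3/114', '22/207', '18/209', '3/205', '0/0', '0/159', '0/159']
90 ['0/0', '0/0', '0/0', '0/0', '0/106', '0/30', '14/194', '27/205', '6/205', '1/165', '0/199']
105 ['0/0', '0/0', '0/0', '0/0', '0/123', '0/115', '0/115', '3/134', '26/206', '16/203', '0/167']
120 ['0/0', '0/0', '0/0', '0/0', '0/0', '0/0', '0/0', '0/0', '1/126', '4/121', '0/129']
135 ['0/0', '0/0', '0/0', '0/0', '0/0', '0/0', '0/0', '0/0', '0/0', '0/0', '0/121']
150 ['0/0', '0/0', '0/0', '0/0', '0/0', '0/0', '0/0', '0/0', '0/0', '0/0', '0/123']
165 ['0/0', '0/0', '0/0', '0/0', '0/0', '0/0', '0/0', '0/0', '0/0', '0/0', '0/0']
180 ['0/0', '0/0', '0/0', '0/0', '0/0', '0/0', '0/0', '0/0', '0/0', '0/0', '0/0']
```

```bash
python3 -c "
from h import *
go(.5475,.137,.19,1.79)"
```

```text
shift [-222.4   44.6  100.5] twist -0.423 yaw now 1.367 tilt 0.07 rows 6 j7 -1.12 t 61.8833 ft [ 0.  -0.6 -0.9]
```

```bash
python3 -m creep '[[[-40,8,0],0],[[-80,16,0],0],[[-120,24,20],0],[[-160,32,40],0],[[-200,40,60],0]]' && python3 -m creep '[[[-22,5,30],-0.11],[[-22,5,40],-0.22],[[-22,5,40],-0.33],[[-22,5,40],-0.423],[[-22,5,40],-0.423]]' && python3 - <<'E'
from h import *
c=snap('wrist','k1')
P=np.array([pt(c,u,v) for v in range(60,330,2) for u in range(150,490,2)]); ok=(P[:,2]>.009)&(P[:,2]<.024)&(P[:,1]>.06)&(P[:,1]<.2)
for x0 in (.548,.463):
    p=P[ok&(abs(P[:,0]-x0)<.035)]; r=cv2.minAreaRect((p[:,:2]*1000).astype(np.float32)); print(len(p),r,p.mean(0).round(4),np.percentile(p[:,2],95).round(4))
go(.5475,.137,.026,1.79)
E
```

```text
clock: 62.3
position: [0.5468, 0.1676, 0.2868]
ee_rot: [0.776, 0.631, -0.001, -0.0]
ft_force: [0.7, -0.6, -1.1]
grip_width: 1.0
grasp_force: 0.0
clock: 62.72
position: [0.5474, 0.1467, 0.2473]
ee_rot: [0.624, 0.781, -0.001, -0.001]
ft_force: [0.0, -0.2, -0.3]
grip_width: 1.0
grasp_force: 0.0
367 ((548.8046264648438, 125.3050537109375), (19.823976516723633, 111.63345336914062), 13.044623374938965) [0.5484 0.1319 0.0157] 0.0183
367 ((463.7629089355469, 135.63092041015625), (18.955778121948242, 100.27679443359375), 16.059850692749023) [0.4646 0.1396 0.0158] 0.0182
shift [ -9.8  -1.9 167.6] twist -0.002 yaw now 1.788 tilt 0.12 rows 5 j7 -0.4 t 62.7667 ft [-0.3  0.3 -0.9]
```

```bash
python3 -m creep '[[[-12,-2,40],-0.012],[[-12,-2,80],-0.012],[[-12,-2,120],-0.012],[[-12,-2,155],-0.012],[[-12,-2,167],-0.012]]' 0.6 && python3 -m creep '[[[0,0,0],0],[[0,0,0],0],[[0,0,0],0]]' 0 30 && python3 -m creep '[[[0,0,0],0],[[0,0,0],0],[[0,0,0],0],[[0,0,0],0]]' && python3 -m creep '[[[0,0,-25],0],[[0,0,-65],0],[[0,0,-105],0],[[0,0,-145],0],[[0,0,-160],0]]' && python3 - <<'E'
from h import *
o=manip.get_obs(); print(o['ft_force'],o['grasp_force'],o['grip_width']); q=F(.0,.13,0); print(q); go(q[0],q[1],.17,1.668)
E
```

```text
clock: 63.18
position: [0.546, 0.1342, 0.0766]
ee_rot: [0.622, 0.783, -0.003, -0.002]
ft_force: [-0.8, -0.5, -0.5]
grip_width: 0.6
grasp_force: 0.0
clock: 63.43
position: [0.5499, 0.1359, 0.084]
ee_rot: [0.621, 0.784, 0.001, 0.001]
ft_force: [-0.7, 0.6, 1.4]
grip_width: 0.179
grasp_force: 23.6
clock: 63.77
position: [0.55, 0.1358, 0.0839]
ee_rot: [0.621, 0.784, 0.001, 0.001]
ft_force: [-1.0, 0.0, 9.0]
grip_width: 0.176
grasp_force: 30.5
clock: 64.18
position: [0.55, 0.1365, 0.2482]
ee_rot: [0.621, 0.784, 0.003, 0.003]
ft_force: [0.4, 0.3, -0.1]
grip_width: 0.179
grasp_force: 28.6
[ 0.3790987   0.34543357 -0.09070549] 28.552477061748505 0.17858309662164734
[ 0.477916 -0.015311  0.      ]
shift [-131.2 -105.1   23.5] twist 0.134 yaw now 1.802 tilt 0.42 rows 5 j7 -0.36 t 64.1833 ft [ 0.4  0.3 -0.1]
```

```bash
python3 -c "
from h import *
q=F(-.03,.12,0); go(q[0],q[1],.194,1.668)"
```

```text
shift [-137.2 -136.    -0.7] twist 0.134 yaw now 1.802 tilt 0.42 rows 5 j7 -0.36 t 64.1833 ft [ 0.4  0.3 -0.1]
```

```bash
python3 -m creep '[[[-28,-28,0],0.03],[[-56,-56,0],0.06],[[-84,-84,0],0.09],[[-112,-112,0],0.12],[[-137,-136,0],0.134]]' && python3 -m creep '[[[0,0,15],0],[[0,0,45],0],[[0,0,75],0],[[0,0,88],0],[[0,0,88],0]]' && python3 -m creep '[[[0,0,0],0],[[0,0,0],0],[[0,0,0],0],[[0,0,-40],0],[[0,0,-80],0]]' 0.4 && python3 -m creep '[[[0,0,-40],0],[[0,0,-80],0],[[0,0,-80],0]]' && python3 - <<'E'
from h import *
go(.463,.139,.2,1.851)
c=snap('wrist','k2'); px=c['pixels']; v,u=np.mgrid[0:400:1,100:540:1]; P=np.array([pt(c,x,y) for x,y in zip(u.ravel(),v.ravel())]); col=px[v.ravel(),u.ravel()].astype(int)
f=P[:,:2]-O; X,Y=f@fx*1e3,f@fy*1e3
print('cell: max z(mm) / bright')
for a in range(180,-10,-12): print(a,[f"{np.nanmax(P[k,2])*1e3:.0f}/{col[k].max()}" if (k:=(abs(X-q)<6)&(abs(Y-a)<6)&(P[:,2]<.3)).sum() else '-' for q in range(-78,80,12)])
E
```

```text
clock: 64.6
position: [0.4463, -0.0308, 0.2421]
ee_rot: [0.673, 0.74, -0.0, 0.001]
ft_force: [0.6, -0.8, 0.5]
grip_width: 0.176
grasp_force: 28.6
clock: 65.02
position: [0.4462, -0.0292, 0.1519]
ee_rot: [0.672, 0.74, -0.001, -0.001]
ft_force: [-0.5, 0.7, 0.6]
grip_width: 0.174
grasp_force: 28.6
clock: 65.43
position: [0.4469, -0.0286, 0.2343]
ee_rot: [0.672, 0.741, -0.0, -0.002]
ft_force: [1.5, -1.0, 0.6]
grip_width: 0.404
grasp_force: 0.0
clock: 65.68
position: [0.4504, -0.0283, 0.3215]
ee_rot: [0.672, 0.741, 0.002, 0.005]
ft_force: [1.8, 0.4, 0.1]
grip_width: 0.398
grasp_force: 0.0
shift [165.6  28.2  66.9] twist -0.182 yaw now 1.669 tilt 0.65 rows 5 j7 0.12 t 65.6833 ft [1.8 0.4 0.1]
cell: max z(mm) / bright
180 ['56/177', '56/62', '56/49', '56/47', '56/45', '56/43', '56/43', '56/43', '56/44', '56/45', '56/46', '56/47', '56/59', '145/234']
168 ['56/179', '56/61', '56/48', '73/102', '73/104', '67/69', '56/41', '56/42', '56/41', '56/44', '56/45', '56/44', '56/56', '146/234']
156 ['57/178', '56/59', '56/57', '73/103', '74/104', '67/95', '56/41', '56/41', '56/48', '56/50', '56/52', '5
[... 1129 characters left out ...]
6/53', '56/53', '56/53', '56/233']
48 ['111/166', '56/60', '56/58', '56/54', '56/54', '73/164', '73/162', '68/101', '56/51', '239/178', '56/52', '56/51', '56/51', '56/234']
36 ['81/166', '57/58', '56/56', '56/55', '56/53', '56/118', '56/82', '56/40', '56/41', '57/48', '56/47', '56/51', '56/52', '148/221']
24 ['-', '57/48', '56/46', '56/44', '56/43', '186/72', '187/76', '188/77', '184/38', '-', '65/58', '56/40', '56/39', '137/173']
12 ['-', '174/231', '174/230', '174/230', '173/230', '188/229', '191/147', '197/148', '75/37', '-', '-', '89/94', '95/125', '95/172']
0 ['-', '174/230', '174/229', '174/229', '185/228', '188/227', '188/161', '142/163', '118/57', '-', '-', '-', '110/164', '117/233']
```

```bash
python3 -m creep '[[[33,6,0],-0.036],[[66,11,0],-0.073],[[99,17,0],-0.11],[[132,22,0],-0.146],[[166,28,0],-0.182]]' 0.6 && python3 -m creep '[[[0,0,0],0],[[0,0,0],0]]' && python3 - <<'E'
from h import *
c=snap('wrist','k3')
P=np.array([pt(c,u,v) for v in range(60,390,2) for u in range(200,440,2)]); ok=(P[:,2]>.009)&(P[:,2]<.024)&(P[:,1]>.07)&(P[:,1]<.2)&(abs(P[:,0]-.463)<.04)
p=P[ok]; print(len(p),cv2.minAreaRect((p[:,:2]*1000).astype(np.float32)))
go(.463,.139,.026,1.851)
E
```

```text
clock: 66.15
position: [0.4592, 0.1401, 0.314]
ee_rot: [0.602, 0.799, -0.0, 0.001]
ft_force: [1.2, -1.2, -0.3]
grip_width: 0.598
grasp_force: 0.0
clock: 66.32
position: [0.4589, 0.1411, 0.3136]
ee_rot: [0.6, 0.8, 0.0, -0.001]
ft_force: [0.6, -0.0, 0.1]
grip_width: 0.598
grasp_force: 0.0
246 ((462.374267578125, 135.7964324951172), (18.23488998413086, 100.61013793945312), 16.699758529663086)
shift [ -1.4   3.7 233.5] twist 0.0 yaw now 1.851 tilt 0.03 rows 6 j7 -0.2 t 66.3667 ft [-0.4 -0.2 -0.5]
```

```bash
python3 -m creep '[[[-1,3,40],-0.01],[[-1,3,80],-0.01],[[-1,3,120],-0.01],[[-1,3,160],-0.01],[[-1,3,200],-0.01]]' && python3 -m creep '[[[0,0,20],0],[[0,0,31],0],[[0,0,31],0]]' && python3 -m creep '[[[0,0,0],0],[[0,0,0],0],[[0,0,0],0],[[0,0,0],0],[[0,0,0],0]]' 0 30 && python3 -m creep '[[[0,0,-25],0],[[0,0,-65],0],[[0,0,-105],0],[[0,0,-145],0],[[0,0,-165],0]]' && python3 - <<'E'
from h import *
o=manip.get_obs(); print(o['ft_force'],o['grasp_force'],o['grip_width']); q=F(.035,.13,0); go(q[0],q[1],.194,1.668)
E
```

```text
clock: 66.78
position: [0.4627, 0.1365, 0.1117]
ee_rot: [0.599, 0.801, -0.001, 0.0]
ft_force: [1.3, -0.2, 0.4]
grip_width: 0.596
grasp_force: 0.0
clock: 67.03
position: [0.4619, 0.1371, 0.0811]
ee_rot: [0.599, 0.801, -0.001, -0.001]
ft_force: [-0.5, -1.3, 0.0]
grip_width: 0.604
grasp_force: 0.0
clock: 67.45
position: [0.4638, 0.1385, 0.0844]
ee_rot: [0.598, 0.801, 0.001, 0.001]
ft_force: [-1.7, -2.1, 8.8]
grip_width: 0.174
grasp_force: 29.0
clock: 67.87
position: [0.4636, 0.1398, 0.2527]
ee_rot: [0.598, 0.802, 0.002, 0.002]
ft_force: [0.0, 0.5, -0.7]
grip_width: 0.171
grasp_force: 27.9
[ 0.04146737  0.5432491  -0.68293757] 27.90932446718216 0.1708833491290614
shift [-159.5    3.7    5. ] twist 0.192 yaw now 1.86 tilt 0.32 rows 4 j7 -0.28 t 67.8667 ft [ 0.   0.5 -0.7]
```

```bash
python3 -m creep '[[[-32,1,0],0.05],[[-70,2,0],0.1],[[-110,3,0],0.15],[[-145,4,0],0.192],[[-159,4,0],0.192]]' && python3 -m creep '[[[0,0,20],0],[[0,0,50],0],[[0,0,80],0],[[0,0,85],0],[[0,0,85],0]]' && python3 -m creep '[[[0,0,0],0],[[0,0,0],0],[[0,0,0],0],[[0,0,-40],0],[[0,0,-80],0]]' 0.4 && python3 -m creep '[[[0,40,-40],0],[[0,80,-80],0],[[0,90,-80],0],[[0,90,-80],0]]' && python3 - <<'E'
from h import *
go(.463,.139,.2,1.851)
c=snap('wrist','k4'); px=c['pixels']; v,u=np.mgrid[0:400:1,100:540:1]; P=np.array([pt(c,x,y) for x,y in zip(u.ravel(),v.ravel())]); col=px[v.ravel(),u.ravel()].astype(int)
f=P[:,:2]-O; X,Y=f@fx*1e3,f@fy*1e3
for a in range(168,-10,-12): print(a,[f"{np.nanmedian(P[k,2])*1e3:.0f}/{int(np.median(col[k].max(1)))}" if (k:=(abs(X-q)<6)&(abs(Y-a)<6)&(P[:,2]<.2)).sum() else '-' for q in range(-78,80,12)])
E
```

```text
clock: 68.28
position: [0.5129, -0.0183, 0.2485]
ee_rot: [0.675, 0.738, -0.0, 0.001]
ft_force: [0.6, 0.0, -0.6]
grip_width: 0.168
grasp_force: 27.9
clock: 68.7
position: [0.511, -0.0124, 0.1622]
ee_rot: [0.672, 0.741, -0.001, -0.001]
ft_force: [-0.4, 0.4, 1.1]
grip_width: 0.176
grasp_force: 28.0
clock: 69.12
position: [0.5111, -0.0122, 0.2442]
ee_rot: [0.672, 0.741, -0.0, -0.001]
ft_force: [0.7, -0.8, 0.7]
grip_width: 0.4
grasp_force: 0.0
clock: 69.45
position: [0.6062, -0.0033, 0.3292]
ee_rot: [0.672, 0.74, 0.004, 0.003]
ft_force: [0.3, -0.3, 0.2]
grip_width: 0.403
grasp_force: 0.0
shift [ 155.2 -129.8   74.1] twist -0.185 yaw now 1.666 tilt 0.59 rows 6 j7 -0.24 t 69.45 ft [ 0.3 -0.3  0.2]
168 ['55/46', '55/43', '55/43', '55/43', '56/45', '55/43', '55/42', '55/43', '55/44', '74/99', '69/76', '55/46', '55/47', '-']
156 ['55/42', '55/40', '55/41', '71/84', '73/90', '55/41', '55/41', '55/42', '55/44', '76/146', '71/86', '55/54', '55/55', '-']
144 ['55/42', '55/38', '55/39', '61/82', '72/133', '55/49', '55/50', '55/51', '55/53', '78/229', '73/114', '55/55', '55/56', '-']
132 ['55/61', '
[... 815 characters left out ...]
'55/51', '67/96', '73/156', '71/173', '55/53', '55/53', '55/54', '55/55', '55/56', '-']
48 ['71/63', '55/47', '55/48', '55/48', '55/49', '72/128', '68/100', '55/46', '55/46', '55/51', '55/53', '55/54', '55/55', '-']
36 ['80/63', '55/36', '55/36', '55/36', '55/37', '55/38', '55/38', '55/39', '55/40', '55/41', '55/42', '55/44', '55/47', '-']
24 ['86/63', '55/34', '55/34', '55/34', '55/35', '55/36', '55/36', '55/37', '55/38', '77/80', '96/90', '59/44', '-', '-']
12 ['121/69', '163/91', '163/89', '159/84', '82/79', '78/83', '76/61', '81/38', '86/37', '56/55', '-', '-', '-', '-']
0 ['119/70', '122/67', '115/65', '109/63', '96/59', '55/34', '55/34', '55/34', '96/64', '-', '173/164', '-', '-', '-']
```

```bash
python3 -m creep '[[[50,-40,-20],0],[[90,-80,-40],0],[[90,-120,-40],0],[[90,-160,-40],0],[[90,-190,-40],0]]' 0 && python3 -m creep '[[[0,0,0],0],[[0,0,0],0]]' && python3 - <<'E'
from h import *
lipz(2)
cs=snap('side','q1s'); cw=snap('wrist','q1w'); ct=snap('top','q1t'); go(.463,.139,.2,1.668)
for n,c in (('side',cs),('wrist',cw),('top',ct)):
    E=c['extrinsics']; pr=np.array([proj(c,F(x,y,z)) for x in (.01,.085) for y in (0,.05) for z in (.055,.17)]); a,b=pr.min(0).astype(int),pr.max(0).astype(int); a=np.maximum(a,1); b=np.minimum(b,[638,398])
    if (b<=a).any(): print(n,'out of view'); continue
    v,u=np.mgrid[a[1]:b[1]+1,a[0]:b[0]+1]; P=np.array([pt(c,x,y) for x,y in zip(u.ravel(),v.ravel())]); col=c['pixels'][v.ravel(),u.ravel()].max(1); f=P[:,:2]-O; X,Y,Z=f@fx*1e3,f@fy*1e3,P[:,2]*1e3
    print(n,'rows z, cols x 12..84; median y / n')
    for z in range(150,55,-10): print(z,[f"{np.median(Y[k]):.0f}/{int(np.median(col[k]))}" if (k:=(abs(X-q)<6)&(abs(Z-z)<5)&(Y>-8)&(Y<45)).sum() else '-' for q in range(12,90,12)])
E
```

```text
clock: 69.92
position: [0.4458, 0.0684, 0.3621]
ee_rot: [0.67, 0.743, -0.002, -0.001]
ft_force: [-0.9, -0.9, 0.6]
grip_width: -0.002
grasp_force: 0.0
clock: 70.08
position: [0.4469, 0.0661, 0.3637]
ee_rot: [0.672, 0.741, -0.003, 0.003]
ft_force: [1.1, 0.2, 0.6]
grip_width: 0.0
grasp_force: 0.0
lip edge [ 6.58 47.5 ] sd [0.07 0.  ]
shift [ 71.4  22.1 108.5] twist 0.002 yaw now 1.67 tilt 0.22 rows 4 j7 -0.06 t 70.3333 ft [-0.8 -0.  -0.3]
side rows z, cols x 12..84; median y / n
150 ['-', '-', '25/93', '27/100', '-', '-', '18/76']
140 ['3/71', '3/69', '22/84', '-', '2/93', '2/73', '25/58']
130 ['4/58', '5/59', '27/87', '-', '5/58', '3/59', '20/53']
120 ['4/58', '4/58', '27/82', '-', '3/58', '4/58', '24/54']
110 ['4/58', '4/59', '26/83', '-', '5/57', '4/58', '22/55']
100 ['5/82', '5/86', '23/87', '26/78', '5/86', '4/76', '23/53']
90 ['9/85', '8/85', '27/84', '29/54', '9/84', '9/84', '17/56']
80 ['9/79', '9/76', '28/81', '29/60', '9/86', '9/87', '25/54']
70 ['3/49', '20/49', '28/48', '28/42', '-', '8/147', '22/53']
60 ['18/16', '19/16', '27/25', '33/16', '26/15', '23/15', '22/76']
wrist r
[... 336 characters left out ...]
'-', '-', '-', '-', '-', '-']
70 ['-', '-', '-', '-', '-', '-', '-']
60 ['-', '-', '41/33', '39/27', '41/28', '45/35', '-']
top rows z, cols x 12..84; median y / n
150 ['-', '18/66', '24/107', '20/95', '17/61', '-', '27/122']
140 ['-', '17/36', '27/64', '-', '-', '-', '40/79']
130 ['-', '22/43', '29/48', '29/51', '-', '-', '26/51']
120 ['-', '-', '28/36', '-', '-', '-', '29/30']
110 ['-', '19/37', '27/33', '-', '13/55', '-', '34/22']
100 ['-', '-', '28/37', '-', '-', '-', '28/21']
90 ['-', '21/38', '29/35', '-', '-', '-', '26/23']
80 ['-', '21/37', '28/32', '-', '-', '-', '30/29']
70 ['-', '-', '20/24', '-', '-', '-', '23/48']
60 ['26/9', '17/12', '31/15', '40/10', '34/18', '32/14', '30/63']
```

```bash
python3 - <<'E'
from h import *
for t in ('s9','q1s'): print(t); lipscan(load(t),(0.0,.01,.058,.066))
a=load('top0')['pixels'].astype(int); b=load('q1t')['pixels'].astype(int); d=(np.abs(a-b).max(2)>45).astype(np.uint8)
n,l,s,ce=cv2.connectedComponentsWithStats(d); print([s[i].tolist() for i in range(1,n) if s[i][4]>12])
c=load('q1t'); P=np.array([pt(c,u,v) for v in range(180,260) for u in range(415,470)]); 
for lo,hi in ((.015,.032),(.034,.05)):
    h=P[(P[:,2]>lo)&(P[:,2]<hi)]; print(len(h),h.mean(0).round(4) if len(h) else '',cv2.minAreaRect((h[:,:2]*1000).astype(np.float32)) if len(h)>4 else '')
print(manip.get_obs()['clock'])
E
```

```text
s9
0.0 [14, 14, 14, 21, 25, 27, 28, 28, 34, 49, 64, 77, 86, 90, 92, 93, 93, 93, 98, 105, 110, 112, 101, 88, 73, 65, 64, 63, 63, 63, 64, 64, 64, 64, 63, 62, 61, 60, 59, 59, 58, 57, 58, 59, 60, 62, 65]
0.01 [15, 16, 17, 17, 20, 24, 25, 26, 34, 45, 64, 80, 87, 91, 91, 92, 92, 93, 94, 100, 109, 107, 101, 87, 72, 67, 63, 63, 63, 63, 63, 63, 63, 64, 62, 58, 57, 57, 57, 57, 57, 56, 55, 66, 77, 81, 82]
0.058 [15, 15, 15, 17, 20, 23, 26, 29, 35, 47, 67, 82, 89, 92, 91, 91, 92, 92, 93, 101, 110, 106, 100, 83, 68, 64, 62, 62, 63, 63, 63, 63, 63, 63, 64, 64, 63, 63, 63, 64, 64, 64, 65, 72, 81, 93, 100]
0.066 [14, 16, 16, 17, 20, 26, 35, 54, 87, 109, 113, 109, 98, 93, 91, 91, 93, 93, 93, 101, 110, 106, 99, 83, 68, 65, 63, 63, 63, 63, 63, 63, 63, 63, 63, 63, 63, 64, 63, 63, 62, 63, 65, 72, 80, 90, 98]
q1s
0.0 [11, 11, 11, 15, 19, 22, 23, 23, 28, 44, 58, 70, 78, 82, 83, 83, 83, 83, 88, 94, 100, 102, 91, 80, 66, 58, 58, 57, 57, 57, 56, 56, 56, 56, 56, 55, 54, 54, 54, 53, 53, 52, 52, 52, 55, 56, 58]
0.01 [10, 10, 12, 15, 18, 21, 22, 24, 31, 41, 57, 71, 78, 83, 83, 83, 83, 84, 85, 91, 99, 97, 92, 78, 
[... 650 characters left out ...]
 14, 62, 391], [286, 187, 54, 55, 1126], [345, 187, 6, 8, 31], [283, 191, 3, 14, 19], [437, 190, 16, 12, 66], [432, 203, 4, 17, 46], [444, 207, 9, 36, 144], [286, 209, 2, 9, 13], [269, 215, 7, 4, 14], [435, 220, 9, 23, 107], [431, 226, 5, 12, 26], [231, 250, 11, 3, 18], [320, 252, 183, 112, 6023], [592, 261, 48, 79, 2541], [331, 264, 263, 136, 10485], [275, 335, 50, 54, 1518], [275, 386, 31, 13, 169], [292, 390, 36, 10, 215]]
537 [ 0.4759 -0.4084  0.0221] ((452.8072509765625, -410.64794921875), (144.05914306640625, 51.094539642333984), 1.535035490989685)
140 [ 0.4181 -0.3907  0.0423] ((439.1890563964844, -368.4318542480469), (123.85355377197266, 86.05726623535156), 72.11924743652344)
70.3333
```

```bash
python3 -c "
from workcell import manip
print(manip.hand_in())"
```

```text
the job is handed in; nothing more can be done
None
```

I finished the job and handed it in at about 70 s, but the hand-in returned no verdict. The gate is set to about 19.3 mm, the gauge lies flat on its mat, all four tubes are in the hopper (one standing upright against the gate), and the empty bin stands upright on the bench. Along the way I dropped the bin inside the hopper four times, and two brief wrist-force peaks reached about 102 N and 72 N, within the 120 N limit; I could not check how they count against the 40 N limit on arm or gripper-body contact.

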